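# Fit a retaining ring on a swivel-joint spindle with ring pliers

### The arm

A 7-joint arm with a two-finger parallel gripper is mounted at the origin on the work surface. World frame = base frame: x ahead of the robot, y to its left, z up, the work surface at z = 0. Lengths are in m, angles in rad, forces in N, time in s.
With the tool pointing down it reaches from about 0.425 to 0.975 m from the base axis. Payload 16.7 kg.
Tool frame: the origin (TCP) lies midway between the tips of the shut fingers; the grasp point (between the pads) lies 19 mm behind it (bot.grasp_offset is the distance from the TCP to the grasp point, in m); y points along the fingers, x is the direction in which the jaws open and shut, and the axes are right-handed (so a half turn about y gives the same grasp; the last joint's range is limited). The gripper opens to 85 mm and grips with 20 to 120 N. Pads are 22 mm wide; open, the fingers measure 114 mm over their backs; the gripper's body (76 mm by 85 mm) begins 54 mm behind the grasp point. The pads swing forward as they close: fully open they stand 13 mm farther back than shut.
Start: joints at [-1.325, 0.426, 0.074, 1.606, -0.034, 1.111, -0.067], TCP at [0.26, 0.623, 0.231] pointing down, gripper open.
Joint ranges: [-2.85, 2.85], [-0.5, 2.14], [-1.23, 1.37], [0.21, 2.46], [-1.02, 4.16], [0.16, 2.05], [-2.73, 2.73]. Speed limits (rad/s): [1.89, 1.89, 2.39, 2.39, 3.01, 3.01, 3.01].

### API

Orientations are given as a unit quaternion [x, y, z, w].
In Python, from plant import bot gives the robot as it stands. The module is installed in compiled form; this text tells all that it offers.
- The arm moves only by the shell command python3 -m jog 'ROWS' [OPENING] [FORCE]. ROWS is JSON, a list of rows, each an object with "translation": the shift along the tool's x, y, z in mm, a list of three; "spin": the turn about the tool's y in degrees. A call has 1 to 8 rows; each row is the pose to reach, as a shift and turn from the pose measured when the call began, along the tool's axes at that moment; what a row does not reach only later rows make up. A row lasts 1/12 s, in which the tool goes at most 41.7 mm and 7.16 degrees, less where a joint would pass 70% of its speed; a pose out of reach is approached as far as the arm can. A call with a gripper value outside its range is refused whole. OPENING is the opening, from 0 (shut) to 1 (fully open), set as the call begins (- or left out, the last holds). The fingers move at their own pace and stop on an object; FORCE is the grip in N (left out, the last holds). Time passes only in rows, so rows that repeat a pose let the fingers close. It gives the time, the measured TCP pose, the force and the opening at its end, in the units of the state.
- bot.state(): the state, without advancing time (a new reading comes with each control period).
- bot.camera(name): name is "side" or "top"; returns (picture, depth): 384x512x3 uint8, red, green, blue; 384x512 float32, m along the optical axis (not along the pixel's ray), 0 where there is no reading.
- bot.get_calibration(name): a dict with "mtx" (3x3 intrinsics, pixels), "extrinsics" (4x4, takes a point from world to camera coordinates). Camera axes: x right, y down, z forward; pixel columns grow to the right and rows downward; lengths in m; the calibration is good to about 2 mm. A picture is of the moment at which its call begins. get_calibration takes no time and is no camera call.
- bot.job_done(): hands the job in, once; it reports no verdict.
The state is a dict: "t": time; "joint_positions": joint angles; "dq": joint speeds; "effort": joint torques, N m; "position": TCP position; "ee_rot": TCP orientation; "wrist_force": force on the tool from outside, world axes, zero at the start; "ft_torque": the same for the moment, N m; "finger_gap": finger opening in m.
Only numpy, scipy, OpenCV 4.12 (cv2) and the standard library are available. Lean on these libraries where they do the work, as an engineer would, in place of code of your own. Each camera call takes 0.05 s, during which the arm holds its last target.

### The job

The open retaining ring has been laid on the end of the swivel joint's spindle. Take the ring pliers from their holder, put their pins in the ring's two lug holes, spread the ring only as far as it needs and slide it down over the spindle, gently pressing the spring-loaded washer down to its stop, then let the ring close fully into the groove so that it holds the washer down. Put the pliers back upright in their holder; do not handle the ring with the gripper itself, force anything or disturb the other things on the bench.

Things in the scene. Friction and masses are not known exactly. Their poses are not given: they have to be found in the camera images.
- swivel: Grey hydraulic swivel joint, fixed, spindle up: round housing 92 mm across and 66 mm tall on a 104 mm square bolted flange; a plugged side port reaches 82 mm out to its own +y. Origin: middle of its underside, on the spindle's axis; z up.
- spindle_axis (a point): Point on the spindle's axis at the groove's lower edge, 75 mm above the bench. The groove, 44.8 mm in diameter, reaches up to 80.5 mm; at first the washer covers most of it.
- spindle_top (a point): Middle of the hollow steel spindle's top, 91.4 mm above the bench. From the top: a pilot 43.2 mm in diameter, at 87.9 mm a flat ledge 46 mm in diameter on which the ring is laid, a rounded corner, then the land, 48 mm in diameter, from 84.5 down to the groove at 80.5 mm.
- washer: Spring-loaded flat steel cover washer around the spindle, 76 mm outside, 3 mm thick; it only slides straight down. Origin: centre of its upper face, which starts 80 mm above the bench.
- cover_slide (a joint): How far the washer is pressed down, in m: 0 free, 0.0046 at its solid stop. Its spring pushes up with about 4 N at 0 and 8 N at the stop. Only from 0.0035 on is the groove clear for the ring; a seated ring then holds the washer at about 0.0035. The ring bears no more than about 20 N against it.
- ring: Open retaining ring of dark spring steel, laid level on the spindle's ledge: 45.2 mm inside, about 56 mm outside, 4 mm thick. Origin: its centre, at the underside; x to the middle of the gap between the lugs, z up, y to the left lug. It must be open by 0.13 rad an arm to pass the land; while spread, its centre must be free to move about 2 mm away from the gap, and back as it closes.
- ring_l (a joint): Opening of the ring's left arm (+y), in rad, about a point of the ring 140 degrees round from the gap: 0 shut, as at the start and in the groove; 0.17 is a good spread (the lug hole has then moved out by 8 mm); beyond 0.24 the ring is overstrained and spoilt. It springs shut with 6.5 N at the lug at 0, 10 N at 0.17.
- ring_r (a joint): Opening of the right arm (-y of the ring) in rad, as for the left.
- hole_l (a point): Centre of the left lug's upright through hole, at the lug's upper face. Hole 6 mm across in a lug of 12.5 x 12 mm, 4 mm thick. With the ring shut the hole lies 30.5 mm from the ring's centre along its x and 12 mm to its left.
- hole_r (a point): The same for the right lug, 12 mm to the right.
- pliers: External ring pliers, 183 mm long, about 0.2 kg, hanging nose down in the holder, the two black handles up. Origin: the hinge pin; z up along the handles, y across them (the jaws move in the y-z plane), x through the flat. Rubber guards 22 to 27 mm above the hinge reach out 34 mm to each side and rest on the holder's posts. Alike both ways round.
- grip (a point): Between the handles, 78 mm above the hinge: a good place to squeeze them from both sides. Grips 14 mm thick, from 26 to 106 mm above the hinge. Over their outsides here: 57 mm at rest, 54 mm with the pins 24 mm apart (the shut ring's holes), about 32 mm with the ring well spread. A spring holds them apart: about 10 N at rest, about 26 N with the ring spread.
- pin_l (a point): Left jaw (+y of the pliers): the point on the pin's axis at its shoulder, 73.5 mm below the hinge, 10 mm from the middle at rest; squeezing the handles spreads the pins. Below it the pin, 3.2 mm thick, 3.5 mm long, with a tapered point; above it the shoulder, 8.4 mm across, that bears on the lug.
- pin_r (a point): Right jaw (-y of the pliers): the same. Either pin can go in either hole.
- jaw_l (a joint): Swing of the left half of the pliers in rad: 0 at rest, grows as the handles are squeezed; 0.026 puts this pin 12 mm from the middle, 0.20 is its end.
- jaw_r (a joint): The same for the right half.
- stand: Fixed holder of the pliers: a 70 x 104 mm foot, two grey posts 52 mm apart inside (along its y), tops 112 mm above the bench, and low plates 20 mm apart inside (along its x), 52 mm high. Origin: middle of its underside. Hung properly, the pliers' hinge is on its axis, 90 mm above the origin, their y along its y, the guards on the posts.
- adapter: loose straight hex adapter fitting standing on end beside the work, 35 mm across, 45 mm tall; not part of the job
- elbow: loose 90 degree elbow fitting standing on end, 36 mm across, 44 mm tall, its arm reaches 42 mm to its own -x; not part of the job
- wrench: loose combination wrench lying flat, 200 mm long, 9 mm thick; not part of the job
- pick: loose screwdriver lying flat, 170 mm long; not part of the job
- grease: loose tin of grease, 68 mm across, 60 mm tall; not part of the job
- small_ring: a smaller spare retaining ring lying on the bench, 40 mm outside, 4 mm thick, for another shaft; not part of the job
- stock_bin: red open-front stock bin with a few fittings, 150 x 105 x 75 mm, beside the work; not part of the job
Things that resemble listed ones, but are neither listed nor needed, are in the scene too. What is shaped like the ring but blue or white is not meant.

How it is judged:
On the way, in this order (a step that is already met when the one before it is completed fails the run):
1. the pliers spread the ring enough to pass the spindle (both arms open by more than 0.11 rad, on the pliers) (value of joint each of ring_l, ring_r above 0.11 rad and contact force between pliers and ring above 2 N), for 0.1 s.
2. still spread, the ring is slid down and presses the washer down (by more than 3.2 mm), which bares the groove (value of joint cover_slide above 0.0032 m and value of joint each of ring_l, ring_r above 0.06 rad and contact force between ring and washer above 1 N), for 0.05 s.
3. the ring closes in the groove and holds the washer down by itself, with the pliers off it (value of joint each of ring_l, ring_r below 0.035 rad and value of joint cover_slide above 0.0025 m and horizontal distance between ring and spindle_axis below 0.0025 m and angle between ring's own z axis and vertical below 0.06 rad and not (contact force between pliers and ring above 0.05 N)), for 0.3 s.
At the end, for the whole second after the job is handed in: Ring closed in the groove (arms within 0.035 rad of shut), level (0.06 rad), centred (2.5 mm), holding the washer down over 2.5 mm; pliers hung upright in their holder (hinge within 12 mm of its axis, 83-97 mm above its foot, tilt under 0.15 rad, handles across it within 0.3 rad), all at rest (value of joint each of ring_l, ring_r below 0.035 rad and value of joint cover_slide above 0.0025 m and horizontal distance between ring and spindle_axis below 0.0025 m and angle between ring's own z axis and vertical below 0.06 rad and linear speed of each of ring, pliers below 0.02 m/s and horizontal distance between pliers and stand below 0.012 m and z of pliers in the frame of stand between 0.083 and 0.097 m and angle between pliers's own z axis and vertical below 0.15 rad and angle between the y axis of pliers and the y axis of stand, either way round below 0.3 rad); the robot touches nothing.
It fails at once if the ring is overstrained: an arm is spread beyond 0.24 rad (value of joint any of ring_l, ring_r above 0.24 rad).
It fails at once if the ring is pressed on the washer with more than 22 N (contact force between ring and washer above 22 N).
It fails at once if the gripper's fingers touch the ring (contact force between the fingers and ring above 1 N).
It fails at once if something that is not part of the job is moved by more than 25 mm (distance of any of adapter, elbow, wrench, pick, grease, small_ring, stock_bin from where it was at the start of the episode above 0.025 m).
It also fails if it takes over 72 s, if anything falls off the work surface, if the arm or the gripper's body presses on something with over 40 N, if the wrist force passes 120 N, or if a joint passes its speed limit or range.

## Working session

There is one attempt and no reset: what is moved stays moved. The work goes in short steps, Python scripts to look and compute and a shell command to move; the robot and the scene stay as the last step left them, time stands still between calls to the robot, and variables do not carry over. Pictures are saved under pics/ and viewed, and the job is handed in when it is done.

```bash
ls; mkdir -p pics; python3 - <<'E'
from plant import bot
import cv2,numpy as np
print(bot.state()); print(bot.grasp_offset)
for n in("top","side"):
    p,d=bot.camera(n); np.savez(f"pics/{n}0.npz",p=p,d=d)
    cv2.imwrite(f"pics/{n}0.png",cv2.resize(p[:,:,::-1],(800,600),interpolation=cv2.INTER_CUBIC))
    c=bot.get_calibration(n);print(n,c['mtx'],c['extrinsics'])
E
```

```text
pics
{'t': 0.0, 'joint_positions': array([-1.32448742,  0.42670015,  0.07387446,  1.60661966, -0.03409088,
        1.11080429, -0.0671046 ]), 'dq': array([ 0.00081715,  0.00114748, -0.00046763,  0.00143487, -0.00028771,
       -0.00156855, -0.00040624]), 'effort': array([ 8.83217945e-04, -9.49819565e+01,  3.76145214e+00, -4.63498950e+01,
        1.93468068e-02,  1.01795804e-02, -5.56017585e-05]), 'position': array([0.26013353, 0.62241226, 0.23062697]), 'ee_rot': array([ 0.5888389 ,  0.39156551, -0.39226814, -0.58827791]), 'wrist_force': array([-0.32986239,  0.23669429, -0.58623461]), 'ft_torque': array([ 0.02206918, -0.03980117,  0.07617139]), 'finger_gap': 0.0852135283598757}
0.0187
top [[486.93736536   0.         252.75479499]
 [  0.         486.93736536 190.99493464]
 [  0.           0.           1.        ]] [[-0.02487277 -0.99967984 -0.00464339  0.06305304]
 [-0.99636398  0.02516834 -0.08139635  0.52999141]
 [ 0.08148716  0.00260195 -0.996671    1.3559642 ]
 [ 0.          0.          0.          1.        ]]
side [[426.0427802    0.         262.20275335]
 [  0.         426.0427802  198.10862841]
 [  0.           0.           1.        ]] [[ 8.76292140e-01 -4.81779670e-01  6.59342987e-04 -4.28459527e-01]
 [-3.19036866e-01 -5.81309368e-01 -7.48528487e-01  3.01075545e-01]
 [ 3.61009090e-01  6.55719275e-01 -6.63102307e-01  1.04291423e+00]
 [ 0.00000000e+00  0.00000000e+00  0.00000000e+00  1.00000000e+00]]
```

View pics/top0.png

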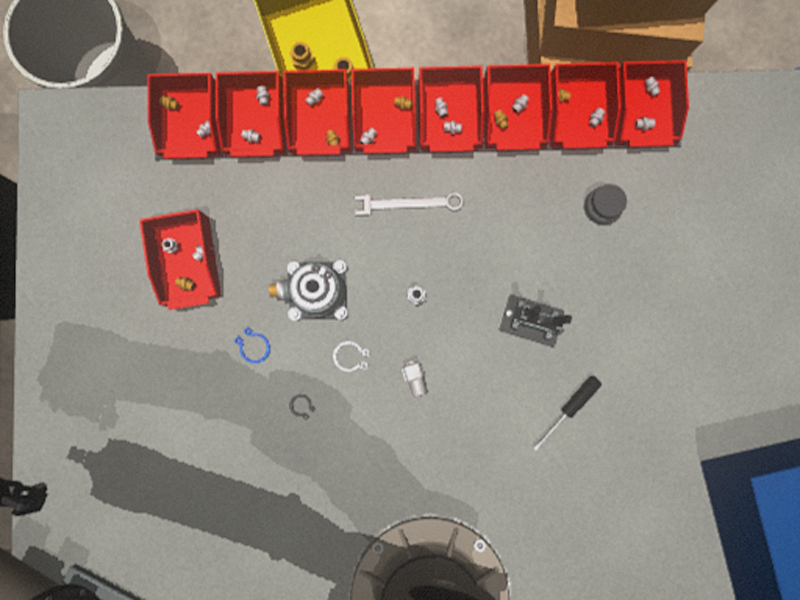

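View pics/side0.png

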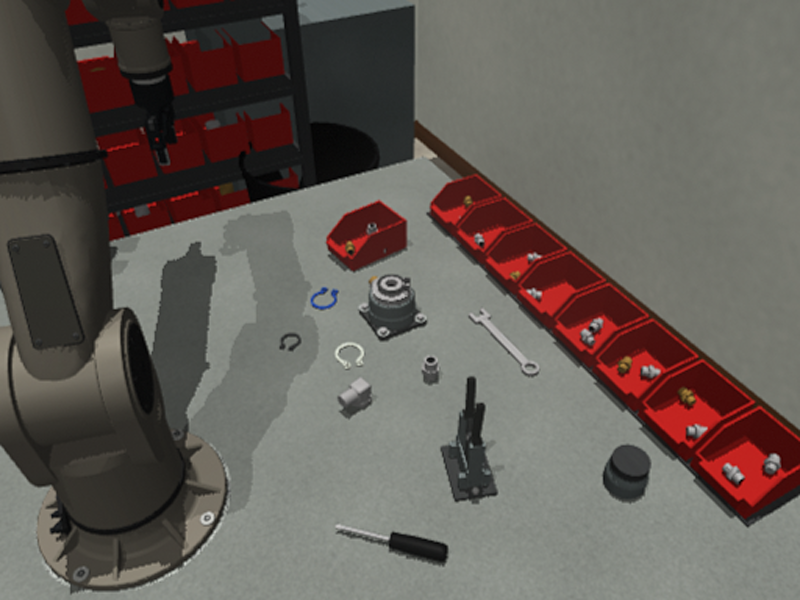

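The top view shows the swivel at about (313,288), the holder with the pliers at (535,318), the adapter at (417,294), the elbow at (414,375), and the small ring at (301,406). Next I'll enlarge the two work areas.

```bash
python3 - <<'E'
import cv2,numpy as np
def crop(n,x,y,w,h,s,o):
    p=np.load(f"pics/{n}0.npz")['p'][y:y+h,x:x+w,::-1]
    return cv2.convertScaleAbs(cv2.resize(p,(w*s,h*s),interpolation=cv2.INTER_CUBIC),alpha=1.6,beta=10)
a=crop("top",170,155,65,60,6,'');b=crop("top",312,175,65,60,6,'')
cv2.imwrite("pics/c_top.png",np.hstack([a,b]))
a=crop("side",220,165,65,60,6,'');b=crop("side",270,235,65,90,6,'')
cv2.imwrite("pics/c_s1.png",np.hstack([cv2.copyMakeBorder(a,0,180,0,0,0),b]))
E
```

```text
(no output)
```

View pics/c_top.png

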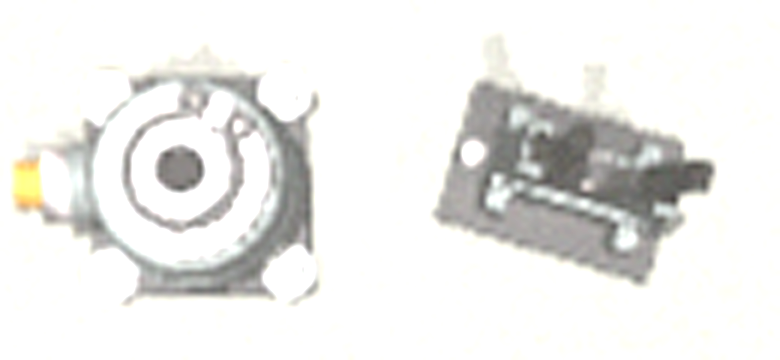

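View pics/c_s1.png

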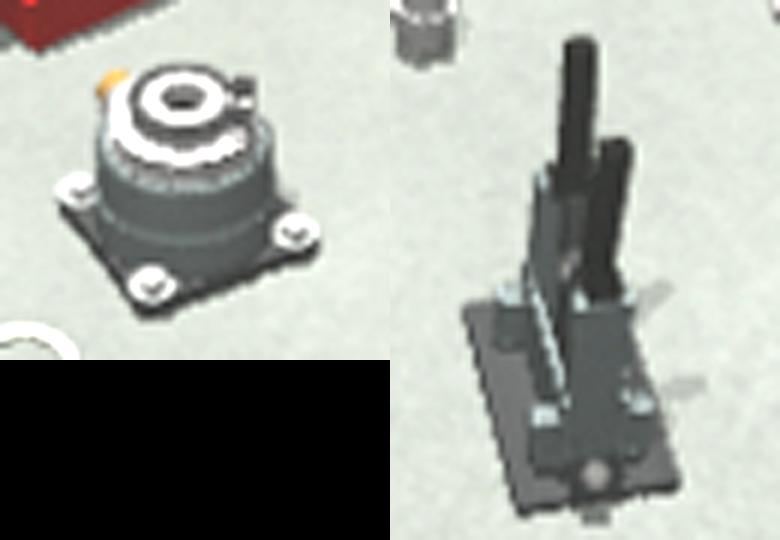

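```bash
cat > h.py <<'E'
import numpy as np,cv2
from plant import bot
def cal(n):
    c=bot.get_calibration(n);return np.array(c['mtx']),np.array(c['extrinsics'])
def cloud(n,d):
    K,E=cal(n);v,u=np.mgrid[:d.shape[0],:d.shape[1]]
    X=np.stack([(u-K[0,2])/K[0,0]*d,(v-K[1,2])/K[1,1]*d,d],-1)
    return (X-E[:3,3])@E[:3,:3]
def proj(n,P):
    K,E=cal(n);P=np.atleast_2d(P);q=P@E[:3,:3].T+E[:3,3];q=q@K.T;return q[:,:2]/q[:,2:]
def ray_z(n,uv,z):
    K,E=cal(n);uv=np.atleast_2d(uv)
    r=np.c_[(uv[:,0]-K[0,2])/K[0,0],(uv[:,1]-K[1,2])/K[1,1],np.ones(len(uv))]@E[:3,:3]
    o=-E[:3,:3].T@E[:3,3];return o+r*((z-o[2])/r[:,2])[:,None]
E
python3 - <<'E'
from h import *
np.set_printoptions(precision=4,suppress=True,linewidth=200)
for n in("top","side"):
    z=np.load(f"pics/{n}0.npz");C=cloud(n,z['d'])
    print(n,"bench z",np.median(C[250:300,150:200,2]) if n=="top" else np.median(C[240:260,180:200,2]))
    # rough swivel centre
c=ray_z("top",[[200.2,184]],0.09);print(c)
for n in("top","side"):
    z=np.load(f"pics/{n}0.npz");C=cloud(n,z['d']).reshape(-1,3)
    m=(np.hypot(*(C[:,:2]-c[0,:2]).T)<.06)
    D=C[m];print(n,m.sum(),np.histogram(D[:,2],bins=np.arange(0,.104,.004)))
    for lo,hi in((.088,.097),(.075,.084),(.05,.097)):
        s=D[(D[:,2]>lo)&(D[:,2]<hi)];e=(s.min(0)+s.max(0))/2
        hull=cv2.convexHull((s[:,:2]*1e3).astype(np.float32));print(lo,len(s),s[:,2].mean(),'circ',cv2.minEnclosingCircle(hull),'ell',cv2.fitEllipse(hull))
s0=ray_z("top",[[342,204]],0.05)[0];print(s0)
for n in("top","side"):
    z=np.load(f"pics/{n}0.npz");C=cloud(n,z['d']).reshape(-1,3)
    D=C[np.hypot(*(C[:,:2]-s0[:2]).T)<.09]
    print(n,np.histogram(D[:,2],bins=np.arange(0,.22,.008)))
    for lo,hi in((.003,.03),(.045,.06),(.105,.125),(.15,.22)):
        s=D[(D[:,2]>lo)&(D[:,2]<hi)]
        if len(s)>3:print(lo,len(s),s.mean(0),cv2.minAreaRect((s[:,:2]*1e3).astype(np.float32)))
E
```

```text
top bench z 0.0010896459981369158
side bench z -0.0010251739586352136
[[0.5483 0.1906 0.09  ]]
top 1418 (array([ 65,  38,  71,  78,  66,  21,  12,   6,  27,  33,  10,   8,  14,  19,  25,  55, 111,  79,  22, 110, 158,  67, 111, 139,  19]), array([0.   , 0.004, 0.008, 0.012, 0.016, 0.02 , 0.024, 0.028, 0.032, 0.036, 0.04 , 0.044, 0.048, 0.052, 0.056, 0.06 , 0.064, 0.068, 0.072, 0.076, 0.08 , 0.084, 0.088, 0.092, 0.096, 0.1  ]))
0.088 261 0.09238092313905924 circ ((557.63134765625, 187.88136291503906), 34.09819412231445) ell ((558.9605712890625, 187.52752685546875), (55.35881805419922, 70.87617492675781), 54.115509033203125)
0.075 276 0.08020006915682933 circ ((553.263671875, 192.7996368408203), 37.955379486083984) ell ((553.1344604492188, 192.84637451171875), (74.6107177734375, 74.99220275878906), 127.5018081665039)
0.05 915 0.07885972794809591 circ ((552.1710205078125, 198.82296752929688), 51.919734954833984) ell ((552.6068115234375, 197.6422119140625), (90.6986312866211, 103.27301788330078), 4.2356791496276855)
side 1136 (array([ 36,  23,  67,  59,  53,  31,  31,  26,  50,  34,  34, 
[... 2033 characters left out ...]
 0.064, 0.072, 0.08 , 0.088, 0.096, 0.104, 0.112, 0.12 , 0.128, 0.136, 0.144, 0.152, 0.16 , 0.168, 0.176, 0.184, 0.192, 0.2  , 0.208,
       0.216]))
0.003 584 [ 0.4728 -0.215   0.0105] ((479.37481689453125, -191.74424743652344), (152.20965576171875, 143.30072021484375), 56.36399841308594)
0.045 113 [ 0.4773 -0.2078  0.0518] ((480.6234436035156, -201.03831481933594), (78.89998626708984, 25.15256118774414), 78.82971954345703)
0.105 134 [ 0.4811 -0.2111  0.1139] ((485.5847473144531, -202.73690795898438), (72.47177124023438, 23.93194580078125), 71.9974594116211)
0.15 188 [ 0.4844 -0.2037  0.1758] ((485.5054626464844, -202.734130859375), (62.891780853271484, 13.87708568572998), 71.6384506225586)
```

```bash
python3 - <<'E'
from h import *
from scipy.spatial.transform import Rotation as R
np.set_printoptions(precision=4,suppress=True,linewidth=200)
s=bot.state();print(R.from_quat(s['ee_rot']).as_matrix())
for n in("top","side"):
    K,E=cal(n);print(n,"cam",-E[:3,:3].T@E[:3,3])
print("lugs top",ray_z("top",[[202,171.7],[210,176.2]],.0919))
def crop(n,x,y,w,h,s):
    p=np.load(f"pics/{n}0.npz")['p'][y:y+h,x:x+w,::-1]
    return cv2.resize(p,(w*s,h*s),interpolation=cv2.INTER_CUBIC)
cv2.imwrite("pics/d1.png",np.hstack([crop("top",183,165,36,40,11),crop("side",232,172,36,40,11)]))
E
```

```text
[[ 0.3856 -0.0004 -0.9227]
 [ 0.9227 -0.0011  0.3856]
 [-0.0012 -1.     -0.0001]]
top cam [0.4191 0.0462 1.3949]
side cam [ 0.095  -0.7153  0.9172]
lugs top [[0.5813 0.185  0.0919]
 [0.5685 0.1637 0.0919]]
```

View pics/d1.png

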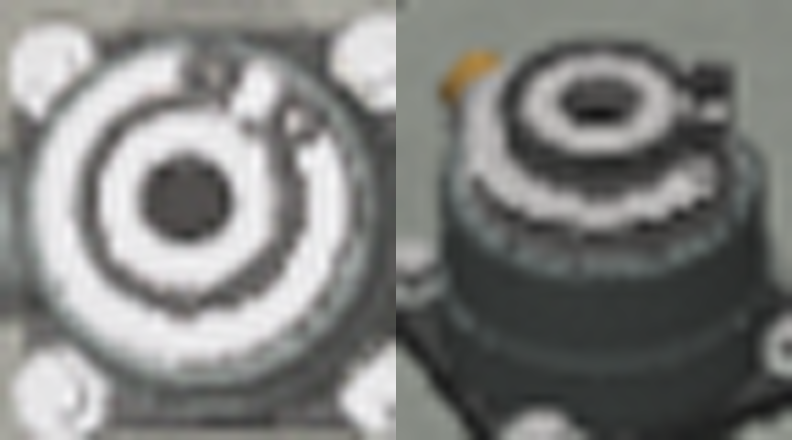

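```bash
cat > fit.py <<'E'
from h import *
from scipy.optimize import minimize
SS=4
def rayz(K,E,uv,z):
    r=np.c_[(uv[:,0]-K[0,2])/K[0,0],(uv[:,1]-K[1,2])/K[1,1],np.ones(len(uv))]@E[:3,:3]
    o=-E[:3,:3].T@E[:3,3];return (o+r*((z-o[2])/r[:,2])[:,None])[:,:2]*1e3
def setup(n,c,rad=50):
    K,E=cal(n);u0,v0=proj(n,[c[0],c[1],.085])[0]
    x0,x1,y0,y1=int(u0-24),int(u0+25),int(v0-24),int(v0+25)
    v,u=np.mgrid[y0*SS:y1*SS,x0*SS:x1*SS];uv=np.c_[(u.ravel()+.5)/SS-.5,(v.ravel()+.5)/SS-.5]
    zs=[91.9,91.4,90.5,89.2,87.9]+[86.5,85,83.5,82,80.5]+[80,78.5,77]+[72,66]
    return dict(n=n,box=(x0,x1,y0,y1),rays=[(z,rayz(K,E,uv,z/1e3)) for z in zs],shape=((y1-y0)*SS,(x1-x0)*SS))
def labels(S,p,dz=0):
    cx,cy,rx,ry,yaw=p
    N=len(S['rays'][0][1]);lab=np.full(N,-1);d0=None
    c,s=np.cos(yaw),np.sin(yaw)
    for z,P in S['rays']:
        dx,dy=P[:,0]-cx,P[:,1]-cy;r=np.hypot(dx,dy)
        free=lab<0
        if z>=87.8:
            ex,ey=dx-rx,dy-ry;X=c*ex+s*ey;Y=-s*ex+c*ey;rr=np.hypot(X,Y)
            ann=(rr>22.6)&(rr<28)&~((X>0)&(abs(Y)<6))
            lug=(abs(X-30.5)<6.2)&(abs(abs(Y)-12)<6)&(rr>22.6)
            hole=(np.hypot(X-30.5,abs(Y)-12)<3)
            m=(ann|lug)&~hole
            lab[free&m]=0 if z>91.5 else 1
            free=lab<0
        if z==91.4: lab[free&(r<21.6)&(r>S.get('bore',12))]=2; lab[free&(r<=S.get('bore',12))]=3
        elif 87.8<z<91: lab[free&(r<21.6)]=4
        elif 80.2<z<87.8: lab[free&(r<24)]=5
        elif z==80: lab[free&(r<38)]=6
        elif 76<z<80: lab[free&(r<38)]=7
        elif z<76: lab[free&(r<46)]=8
    return lab
def cost(p,S,img,ret=False):
    lab=labels(S,p);h,w=S['shape']
    A=np.stack([(lab==k).reshape(h//SS,SS,w//SS,SS).mean((1,3)).ravel() for k in range(9)],1)
    x0,x1,y0,y1=S['box'];I=img[y0:y1,x0:x1].astype(float).reshape(-1,3)
    cov=A.sum(1);k=(A[:,:8].sum(1)>.6)&(cov>.99)
    A2=A[k];I2=I[k];use=A2.sum(0)>.5
    x,*_=np.linalg.lstsq(A2[:,use].T@A2[:,use]+1e-3*np.eye(use.sum()),A2[:,use].T@I2,rcond=None)
    res=I2-A2[:,use]@x;e=np.abs(res).mean(1);v=np.minimum((res**2).mean(1),1600).mean()
    if ret:return v,k.sum(),(A[:,use]@x).reshape(h//SS,w//SS,3),I.reshape(h//SS,w//SS,3)
    return v
if __name__=="__main__":
    np.set_printoptions(precision=3,suppress=True,linewidth=200)
    ims=[]
    for n,c in(("top",(.5532,.1925)),("side",(.5512,.1885))):
        img=np.load(f"pics/{n}0.npz")['p'];S=setup(n,c)
        best=None
        for yaw in np.radians([-50,-40,-30,-20]):
          for b in (11,):
            S['bore']=b
            r=minimize(cost,[c[0]*1e3,c[1]*1e3,0,0,yaw],args=(S,img),method='Nelder-Mead',options=dict(initial_simplex=np.array([c[0]*1e3,c[1]*1e3,0,0,yaw])+np.vstack([np.zeros(5),np.diag([1.5,1.5,1,1,.1])]),maxiter=300))
            if best is None or r.fun<best.fun:best=r
        p=best.x;print(n,best.fun,p,np.degrees(p[4]))
        c_,s_=np.cos(p[4]),np.sin(p[4])
        for y in(12,-12):print(' hole',p[0]+p[2]+c_*30.5-s_*y,p[1]+p[3]+s_*30.5+c_*y)
        print(' mid',p[0]+p[2]+c_*30.5,p[1]+p[3]+s_*30.5)
        v,k,M,I=cost(p,S,img,True)
        ims.append(np.hstack([M,I]))
    o=np.vstack(ims).clip(0,255).astype(np.uint8)[:,:,::-1]
    cv2.imwrite("pics/fit0.png",cv2.resize(o,None,fx=6,fy=6,interpolation=cv2.INTER_NEAREST))
E
time python3 fit.py
```

```text
top 189.42204511746496 [551.68  192.659  -0.55   -1.24   -0.531] -30.41625325407948
 hole 583.5076634603397 186.3261397871847
 hole 571.3569814901809 165.62925771137284
 mid 577.4323224752603 175.97769874927877
side 316.36027982982233 [549.929 189.142   0.695  -0.116  -0.582] -33.31826844370486
 hole 582.7023973803031 182.29992536014382
 hole 569.5194545964697 162.24475097650466
 mid 576.1109259883864 172.27233816832424
real	0m56.170s
user	0m54.149s
sys	0m1.997s
```

```bash
ls pics
```

```text
c_s1.png
c_top.png
d1.png
fit0.png
side0.npz
side0.png
top0.npz
top0.png
```

View pics/fit0.png

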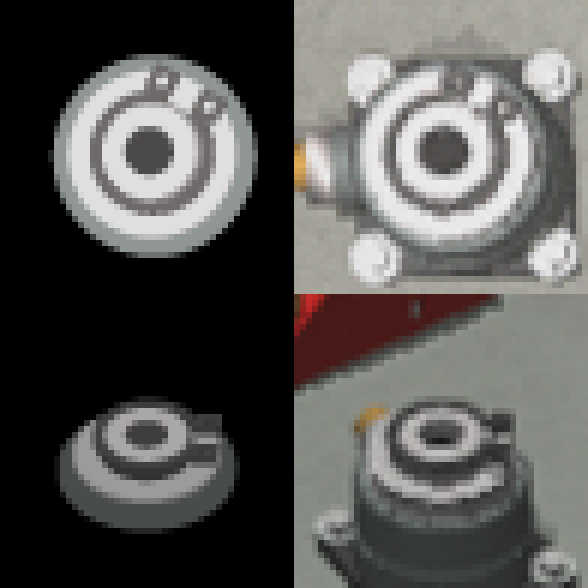

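```bash
cat > go.py <<'E'
import sys
from h import *
from scipy.spatial.transform import Rotation as R
def delta(x,y,z,yaw=None):
    s=bot.state();M=R.from_quat(s['ee_rot']).as_matrix()
    d=M.T@(np.array([x,y,z])-s['position'])*1e3
    cur=np.degrees(np.arctan2(M[1,0],M[0,0]))
    sp=0 if yaw is None else -(((yaw-cur)+180)%360-180)
    return s,M,d,cur,sp
if __name__=="__main__":
    np.set_printoptions(precision=4,suppress=True,linewidth=200)
    a=[float(v) for v in sys.argv[1:]]
    if not a:
        s=bot.state();a=list(s['position'])
    s,M,d,cur,sp=delta(*a)
    print('t %.2f'%s['t'],'pos',s['position'],'yaw %.2f'%cur,'gap',s['finger_gap'],'q',s['joint_positions'])
    print('F',s['wrist_force'],'T',s['ft_torque'],'tooly',M[:,1])
    print('delta mm',d.round(2),'spin %.2f'%sp,'rows>=',max(np.linalg.norm(d)/41.7,abs(sp)/7.16))
E
python3 go.py .62 .15 .30; python3 go.py .487 -.2 .24 72
```

```text
t 0.10 pos [0.2601 0.6224 0.2307] yaw 67.32 gap 0.08518767844050154 q [-1.3245  0.4267  0.0738  1.6066 -0.0341  1.1108 -0.0671]
F [ 0.3966  0.6878 -0.1363] T [-0.0188 -0.0198  0.0124] tooly [-0.0004 -0.0011 -1.    ]
delta mm [-297.23  -68.95 -514.22] spin 0.00 rows>= 14.33887332528385
t 0.10 pos [0.2601 0.6224 0.2307] yaw 67.32 gap 0.08518767844050154 q [-1.3245  0.4267  0.0738  1.6066 -0.0341  1.1108 -0.0671]
F [ 0.3966  0.6878 -0.1363] T [-0.0188 -0.0198  0.0124] tooly [-0.0004 -0.0011 -1.    ]
delta mm [-671.38   -8.49 -526.45] spin -4.68 rows>= 20.46080321809813
```

```bash
python3 -m jog '[{"translation":[-297,-69,-514],"spin":0},{"translation":[-297,-69,-514],"spin":0},{"translation":[-297,-69,-514],"spin":0},{"translation":[-297,-69,-514],"spin":0},{"translation":[-297,-69,-514],"spin":0},{"translation":[-297,-69,-514],"spin":0},{"translation":[-297,-69,-514],"spin":0},{"translation":[-297,-69,-514],"spin":0}]' 1 20; python3 go.py .62 .15 .30;python3 go.py .487 -.2 .24 72
```

```text
t: 0.77
position: [0.4615, 0.3574, 0.2698]
ee_rot: [0.589, 0.392, -0.392, -0.588]
wrist_force: [0.8, 0.8, 0.3]
finger_gap: 0.0848
t 0.77 pos [0.4615 0.3574 0.2698] yaw 67.32 gap 0.08483253879826146 q [-0.9367  0.2456  0.2013  1.7796 -0.0535  1.123   0.4569]
F [0.7848 0.8033 0.343 ] T [ 0.0589 -0.1016 -0.0115] tooly [-0.0006 -0.0012 -1.    ]
delta mm [-130.28  -30.06 -226.15] spin 0.00 rows>= 6.30016377280664
t 0.77 pos [0.4615 0.3574 0.2698] yaw 67.32 gap 0.08483253879826146 q [-0.9367  0.2456  0.2013  1.7796 -0.0535  1.123   0.4569]
F [0.7848 0.8033 0.343 ] T [ 0.0589 -0.1016 -0.0115] tooly [-0.0006 -0.0012 -1.    ]
delta mm [-504.42   30.43 -238.38] spin -4.68 rows>= 13.39892016086056
```

```bash
python3 -m jog '[{"translation":[-504,0,-238],"spin":0},{"translation":[-504,0,-238],"spin":0},{"translation":[-504,0,-238],"spin":0},{"translation":[-504,0,-238],"spin":0},{"translation":[-504,0,-238],"spin":0},{"translation":[-504,0,-238],"spin":0},{"translation":[-504,0,-238],"spin":0},{"translation":[-504,0,-238],"spin":-4.7}]'; python3 go.py .487 -.2 .25 72
```

```text
t: 1.43
position: [0.4758, 0.0243, 0.2701]
ee_rot: [0.572, 0.415, -0.416, -0.572]
wrist_force: [1.1, -0.5, -0.8]
finger_gap: 0.0852
t 1.43 pos [0.4758 0.0243 0.2701] yaw 71.93 gap 0.08521175604583707 q [-0.5892  0.0488  0.4218  2.0085 -0.0217  1.0893  1.0976]
F [ 1.0575 -0.5378 -0.7885] T [-0.0102 -0.0802  0.0505] tooly [-0.0006 -0.0008 -1.    ]
delta mm [-209.76   20.3   -80.26] spin -0.07 rows>= 5.407721562709
```

```bash
python3 -m jog '[{"translation":[-210,20,-80],"spin":0},{"translation":[-210,20,-80],"spin":0},{"translation":[-210,20,-80],"spin":0},{"translation":[-210,20,-80],"spin":0},{"translation":[-210,20,-80],"spin":0},{"translation":[-210,20,-80],"spin":0},{"translation":[-210,20,-80],"spin":0}]'; python3 go.py .487 -.2 .25 72
python3 - <<'E'
from h import *
for n in("side",):
    p,d=bot.camera(n); np.savez(f"pics/{n}1.npz",p=p,d=d)
    cv2.imwrite(f"pics/{n}1.png",cv2.resize(p[100:340,150:470,::-1],(800,600),interpolation=cv2.INTER_CUBIC))
    print(proj(n,[[.487,-.2,.168],bot.state()['position']]))
E
```

```text
t: 2.02
position: [0.4856, -0.2049, 0.2499]
ee_rot: [0.574, 0.413, -0.414, -0.573]
wrist_force: [-0.4, 1.5, 1.6]
finger_gap: 0.0853
t 2.02 pos [ 0.4856 -0.2049  0.2499] yaw 71.59 gap 0.08534504211087343 q [-0.2729  0.1823  0.6282  1.9423 -0.1196  1.0548  1.6562]
F [-0.4008  1.5435  1.6318] T [0.0069 0.0243 0.0253] tooly [-0.0013 -0.0024 -1.    ]
delta mm [ 5.12 -0.09  0.21] spin -0.41 rows>= 0.12292254658258302
[[303.56029605 257.55751943]
 [306.21474989 233.61833065]]
```

View pics/side1.png

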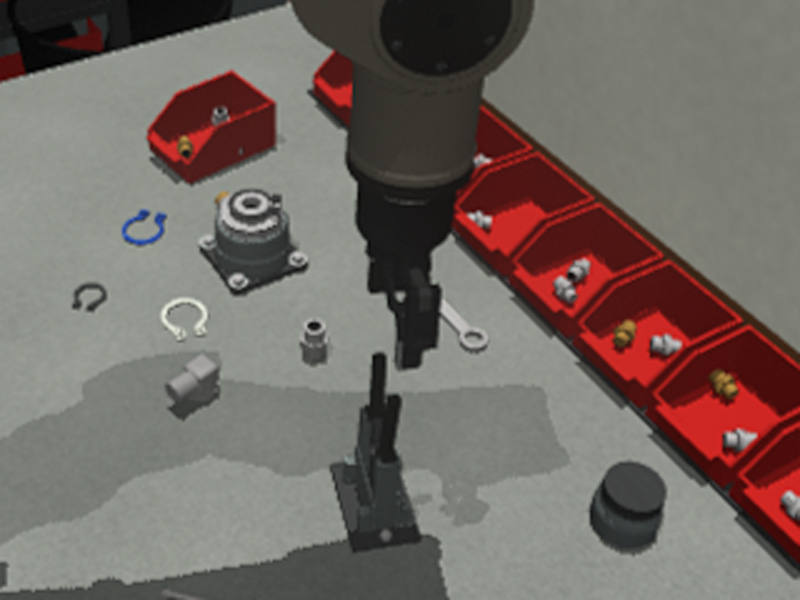

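```bash
python3 -m jog '[{"translation":[5,0,0],"spin":0},{"translation":[5,0,0],"spin":0},{"translation":[5,0,0],"spin":0}]'; python3 go.py .487 -.2 .25 72
python3 - <<'E'
from h import *
np.set_printoptions(precision=1,suppress=True,linewidth=200)
s=bot.state();pos=s['position']
for n in("side","top"):
    p,d=bot.camera(n); np.savez(f"pics/{n}2.npz",p=p,d=d)
    C=cloud(n,d).reshape(-1,3)
    a=np.radians(72);Rm=np.array([[np.cos(a),np.sin(a),0],[-np.sin(a),np.cos(a),0],[0,0,1]])
    L=(C-[pos[0],pos[1],0])@Rm.T*1e3
    m=(abs(L[:,0])<75)&(abs(L[:,1])<40)
    L=L[m]
    for lo,hi in((110,118),(130,150),(150,170),(170,190),(190,198),(255,262),(262,270),(270,280),(280,290),(290,300)):
        q=L[(L[:,2]>lo)&(L[:,2]<hi)]
        if len(q)>3:
            for sgn in(1,-1):
                r=q[q[:,0]*sgn>0]
                if len(r)>2:print(n,lo,sgn,len(r),'along',r[:,0].min(),r[:,0].max(),'flat',r[:,1].min(),r[:,1].max())
E
```

```text
t: 2.32
position: [0.4878, -0.1963, 0.2498]
ee_rot: [-0.573, -0.414, 0.415, 0.573]
wrist_force: [-0.4, 0.7, -0.4]
finger_gap: 0.0854
t 2.32 pos [ 0.4878 -0.1963  0.2498] yaw 71.82 gap 0.08536275645203716 q [-0.2845  0.1797  0.6217  1.9442 -0.1182  1.055   1.6417]
F [-0.4289  0.7269 -0.3669] T [ 0.0282 -0.0225 -0.0328] tooly [-0.0016 -0.0011 -1.    ]
delta mm [-3.8  -0.16 -0.42] spin -0.18 rows>= 0.09171395468092595
side 110 1 28 along 5.51524166280801 28.109398114482786 flat -6.387962496525657 11.949451091498162
side 110 -1 50 along -44.84124987035242 -24.772338859891104 flat -11.281350877498015 12.299778029730339
side 130 1 35 along 8.682622996069565 15.53116145024562 flat -5.651655142578384 6.606010021946107
side 130 -1 31 along -33.38496758271304 -24.234535273722063 flat -6.73953942936329 7.046620200504737
side 150 1 40 along 10.224852128991715 18.49421956900234 flat -7.680147811959644 7.176920807508423
side 150 -1 33 along -35.14649815246218 -26.74217308864298 flat -5.526416563543633 7.401967337018918
side 170 1 36 along 12.211058297346156 19.776137947867515 flat -6.3175363096899
[... 923 characters left out ...]
868187
side 290 1 15 along 39.87592202663684 48.39847787578166 flat 3.8137129292502183 11.787746482239335
side 290 -1 14 along -58.662451708334174 -43.52560366836796 flat -3.37162706519088 11.96395543969749
top 110 1 32 along 9.330716779811643 34.841001658126416 flat -10.535332084954646 10.720736061448722
top 110 -1 12 along -18.734422482889414 -9.262293078544488 flat -5.3215186758058 4.709129512566209
top 130 1 4 along 16.549028044728708 25.312017514927263 flat 0.3706536728663198 5.138009076163639
top 150 1 6 along 19.772192531681906 26.571703661430025 flat -0.8053913672189124 6.184905792976322
top 190 1 7 along 22.727754292813998 28.50286881469697 flat -0.6882074622181406 5.673286453767004
```

```bash
python3 -m jog '[{"translation":[-4,0,-0.8],"spin":-0.2},{"translation":[-4,25,-0.8],"spin":-0.2},{"translation":[-4,50,-0.8],"spin":-0.2},{"translation":[-4,75,-0.8],"spin":-0.2},{"translation":[-4,95,-0.8],"spin":-0.2},{"translation":[-4,104,-0.8],"spin":-0.2},{"translation":[-4,104,-0.8],"spin":-0.2}]'; python3 go.py 
python3 - <<'E'
from h import *
np.set_printoptions(precision=1,suppress=True,linewidth=200)
s=bot.state();pos=s['position']
for n in("side","top"):
    p,d=bot.camera(n); np.savez(f"pics/{n}3.npz",p=p,d=d)
    if n=="side":cv2.imwrite(f"pics/{n}3.png",cv2.resize(p[190:310,240:400,::-1],(800,600),interpolation=cv2.INTER_CUBIC))
    C=cloud(n,d).reshape(-1,3)
    a=np.radians(72);Rm=np.array([[np.cos(a),np.sin(a),0],[-np.sin(a),np.cos(a),0],[0,0,1]])
    L=(C-[pos[0],pos[1],0])@Rm.T*1e3
    m=(abs(L[:,0])<75)&(abs(L[:,1])<40)
    L=L[m]
    for lo,hi in((110,118),(130,150),(150,160),(160,170),(170,180),(180,190),(190,198)):
        q=L[(L[:,2]>lo)&(L[:,2]<hi)]
        for l,h in((-75,-42),(-42,0),(0,36),(36,75)):
                r=q[(q[:,0]>l)&(q[:,0]<h)]
                if len(r)>2:print(n,lo,l,len(r),'along',r[:,0].min(),r[:,0].max(),'flat',r[:,1].min(),r[:,1].max())
E
```

```text
t: 3.0
position: [0.4862, -0.2006, 0.1445]
ee_rot: [-0.571, -0.414, 0.417, 0.573]
wrist_force: [-1.5, -0.2, 0.1]
finger_gap: 0.0853
t 3.00 pos [ 0.4862 -0.2006  0.1445] yaw 72.02 gap 0.08530273866335131 q [-0.2142  0.3265  0.5816  2.0459 -0.236   0.8377  1.7599]
F [-1.4603 -0.1687  0.0653] T [-0.0005  0.0332 -0.0321] tooly [-0.0043 -0.0011 -1.    ]
delta mm [0. 0. 0.] spin 0.00 rows>= 0.0
side 110 -42 49 along -37.68216649474495 -20.77968403586128 flat -11.825021021988304 11.08214300480731
side 110 0 30 along 5.49905548518824 35.3095347200185 flat -6.514445330396844 11.207656284136943
side 130 -42 7 along -26.1353838124263 -20.052413110680995 flat 5.12975152603952 6.510856866142217
side 130 0 34 along 11.96829629419367 21.494793975746187 flat -5.9356784288530235 7.016144412855475
side 150 -42 3 along -24.205633579800143 -23.33532267121444 flat 6.135068199636253 6.552226851806802
side 150 0 11 along 13.747767986043712 24.420123327381745 flat -1.395962415431949 6.902233484501581
side 150 36 3 along 40.82656478981971 42.10154791300979 flat 4.104539366751871 8.720238787563622
side 160 -7
[... 489 characters left out ...]
29919
side 170 0 6 along 18.926435921375692 22.61997242894493 flat 2.9546694741945023 6.130907783376484
side 170 36 14 along 39.56171034846131 44.70673460056656 flat 2.1557505096848235 12.042737693653939
side 180 -75 12 along -59.34541707612886 -43.30994575596862 flat -4.95205288830541 11.658069446493641
side 180 0 3 along 22.091417020998165 23.7763677516695 flat 5.367655500500344 5.524989597317155
side 180 36 13 along 39.31387555231265 48.751200934238796 flat 5.085393027384306 11.752329987937056
side 190 36 12 along 40.72880411828383 48.05452665918176 flat 3.8669300626911483 12.240003611207317
top 110 0 10 along 28.572395791441966 35.90222404204446 flat -12.703925337884076 9.826492018540698
```

View pics/side3.png

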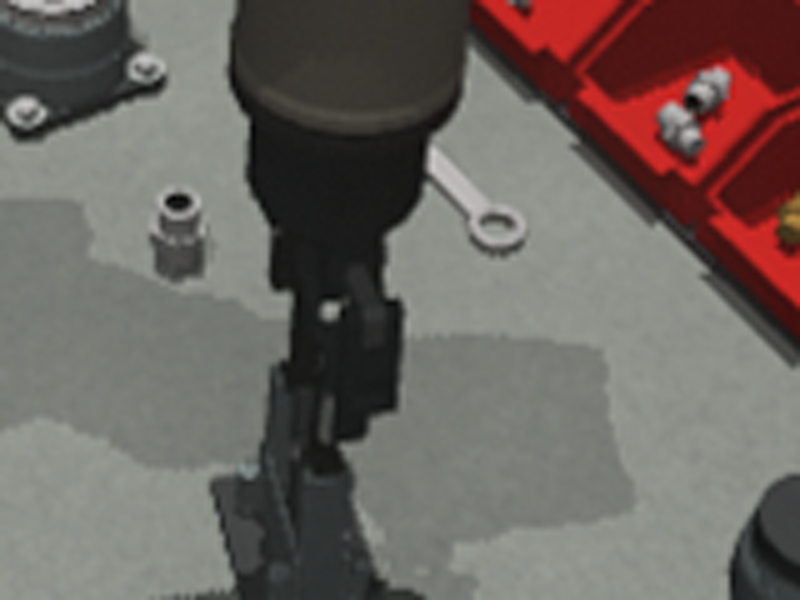

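```bash
python3 -m jog '[{"translation":[0,0,0],"spin":0},{"translation":[0,0,0],"spin":0},{"translation":[0,0,0],"spin":0},{"translation":[0,0,0],"spin":0},{"translation":[0,0,0],"spin":0},{"translation":[0,0,0],"spin":0}]' 0.66 20; python3 go.py
```

```text
t: 3.6
position: [0.4885, -0.2013, 0.148]
ee_rot: [0.573, 0.416, -0.416, -0.571]
wrist_force: [0.0, 1.5, 9.0]
finger_gap: 0.0564
t 3.60 pos [ 0.4885 -0.2013  0.148 ] yaw 72.01 gap 0.05636588916533814 q [-0.2153  0.3219  0.5832  2.0421 -0.2349  0.8398  1.7587]
F [0.0227 1.5458 8.9894] T [ 0.1304  0.0429 -0.0079] tooly [ 0.0016 -0.0016 -1.    ]
delta mm [0. 0. 0.] spin 0.00 rows>= 0.0
```

```bash
python3 -m jog '[{"translation":[0,0,0],"spin":0},{"translation":[0,0,0],"spin":0},{"translation":[0,0,0],"spin":0},{"translation":[0,-2,0],"spin":0},{"translation":[0,-4,0],"spin":0},{"translation":[0,-4,0],"spin":0}]' 0.635 20; python3 go.py
```

```text
t: 4.1
position: [0.4885, -0.2013, 0.1523]
ee_rot: [0.573, 0.416, -0.415, -0.571]
wrist_force: [-0.0, 0.6, -1.3]
finger_gap: 0.0545
t 4.10 pos [ 0.4885 -0.2013  0.1523] yaw 72.01 gap 0.05448506143747608 q [-0.2186  0.3153  0.5861  2.0386 -0.2294  0.8486  1.754 ]
F [-0.021   0.559  -1.2673] T [ 0.026  -0.0208 -0.004 ] tooly [ 0.0017 -0.0016 -1.    ]
delta mm [0. 0. 0.] spin 0.00 rows>= 0.0
```

```bash
python3 -m jog '[{"translation":[0,-10,0],"spin":0},{"translation":[0,-30,0],"spin":0},{"translation":[0,-55,0],"spin":0},{"translation":[0,-80,0],"spin":0},{"translation":[0,-105,0],"spin":0},{"translation":[0,-120,0],"spin":0},{"translation":[0,-125,0],"spin":0},{"translation":[0,-125,0],"spin":0}]'; python3 go.py
python3 - <<'E'
from h import *
for n in("side","top"):
    p,d=bot.camera(n); np.savez(f"pics/{n}4.npz",p=p,d=d)
p=np.load("pics/side4.npz")['p']
cv2.imwrite(f"pics/side4.png",cv2.resize(p[170:290,240:400,::-1],(800,600),interpolation=cv2.INTER_CUBIC))
E
```

```text
t: 4.77
position: [0.4887, -0.2013, 0.2787]
ee_rot: [0.573, 0.416, -0.415, -0.571]
wrist_force: [-0.1, -0.1, -1.9]
finger_gap: 0.0541
t 4.77 pos [ 0.4887 -0.2013  0.2787] yaw 72.00 gap 0.0540585441714474 q [-0.2942  0.1501  0.6349  1.9073 -0.099   1.1107  1.6357]
F [-0.1279 -0.0585 -1.8949] T [ 0.0109 -0.0027  0.0486] tooly [ 0.0041 -0.0015 -1.    ]
delta mm [0. 0. 0.] spin 0.00 rows>= 0.0
```

View pics/side4.png

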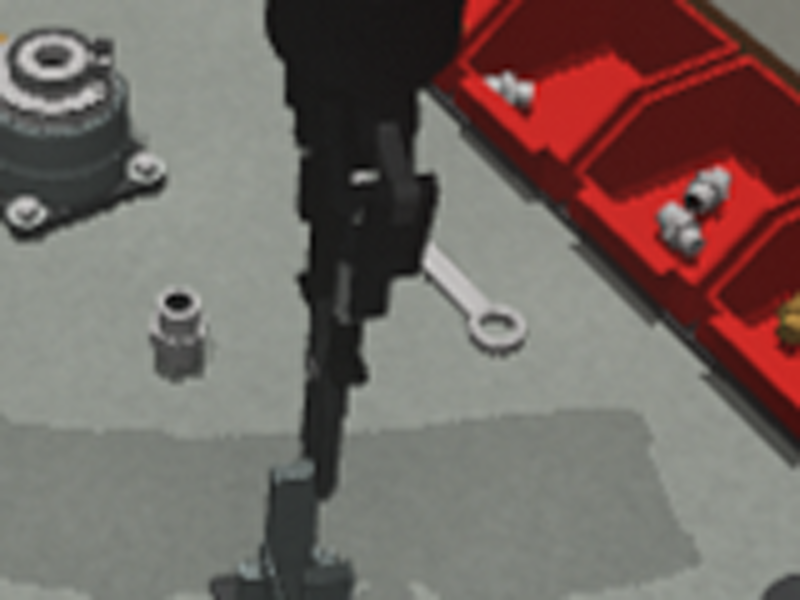

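```bash
python3 go.py .5772 .1733 .265 58.5; python3 go.py .5772 .1733 .275 58.5
```

```text
t 4.87 pos [ 0.4879 -0.2009  0.2767] yaw 72.02 gap 0.05393313111782668 q [-0.2938  0.1524  0.6344  1.9096 -0.0996  1.1094  1.6362]
F [-0.1162  0.3866 -2.3239] T [-0.0283 -0.0279 -0.0356] tooly [ 0.0011 -0.0013 -1.    ]
delta mm [383.47  11.28  30.63] spin 13.52 rows>= 9.229297709863506
t 4.87 pos [ 0.4879 -0.2009  0.2767] yaw 72.02 gap 0.05393313111782668 q [-0.2938  0.1524  0.6344  1.9096 -0.0996  1.1094  1.6362]
F [-0.1162  0.3866 -2.3239] T [-0.0283 -0.0279 -0.0356] tooly [ 0.0011 -0.0013 -1.    ]
delta mm [383.47   1.28  30.61] spin 13.52 rows>= 9.225132356536355
```

```bash
python3 -m jog '[{"translation":[15,0,1],"spin":0},{"translation":[45,0,3],"spin":2},{"translation":[80,0,6],"spin":4},{"translation":[115,0,9],"spin":6},{"translation":[150,0,12],"spin":8},{"translation":[185,0,15],"spin":10},{"translation":[220,0,18],"spin":12},{"translation":[250,0,20],"spin":13.5}]'; python3 go.py .5772 .1733 .265 58.5
```

```text
t: 5.53
position: [0.5455, 0.0456, 0.2749]
ee_rot: [0.617, 0.345, -0.346, -0.617]
wrist_force: [0.3, -0.3, -2.1]
finger_gap: 0.0542
t 5.53 pos [0.5455 0.0456 0.2749] yaw 58.47 gap 0.05417256378997513 q [-0.6263  0.1872  0.4906  1.8636 -0.096   1.1158  0.9199]
F [ 0.3264 -0.3013 -2.1351] T [ 0.0389  0.0107 -0.0171] tooly [-0.0012 -0.0018 -1.    ]
delta mm [125.45   9.62  39.83] spin -0.03 rows>= 3.1646936186917247
```

```bash
python3 -m jog '[{"translation":[35,0,11],"spin":0},{"translation":[70,3,22],"spin":0},{"translation":[100,6,32],"spin":0},{"translation":[120,9,38],"spin":0},{"translation":[125.5,10,40],"spin":0},{"translation":[125.5,10,40],"spin":0},{"translation":[125.5,10,40],"spin":0}]'; python3 go.py .5772 .1733 .265 58.5
python3 - <<'E'
from h import *
for n in("side","top"):
    p,d=bot.camera(n); np.savez(f"pics/{n}5.npz",p=p,d=d)
p=np.load("pics/side5.npz")['p']
cv2.imwrite(f"pics/side5.png",cv2.resize(p[120:220,200:320,::-1],(720,600),interpolation=cv2.INTER_CUBIC))
p=np.load("pics/top5.npz")['p']
cv2.imwrite(f"pics/top5.png",cv2.resize(p[130:230,150:270,::-1],(720,600),interpolation=cv2.INTER_CUBIC))
print(proj("side",[[.5772,.1733,.0919],[.5772,.1733,.265-.058-.0735]]))
E
```

```text
t: 6.12
position: [0.5768, 0.1721, 0.2638]
ee_rot: [0.618, 0.344, -0.346, -0.617]
wrist_force: [-0.9, -0.5, -1.4]
finger_gap: 0.0545
t 6.12 pos [0.5768 0.1721 0.2638] yaw 58.42 gap 0.0545332791391841 q [-0.7421  0.2959  0.429   1.7556 -0.1326  1.1224  0.7482]
F [-0.8657 -0.5024 -1.3906] T [-0.01   -0.0229  0.0258] tooly [-0.0025 -0.0032 -1.    ]
delta mm [ 1.22 -1.24  0.32] spin -0.08 rows>= 0.042369134124123985
[[260.21120159 180.92192172]
 [260.17731624 170.15684519]]
```

View pics/side5.png

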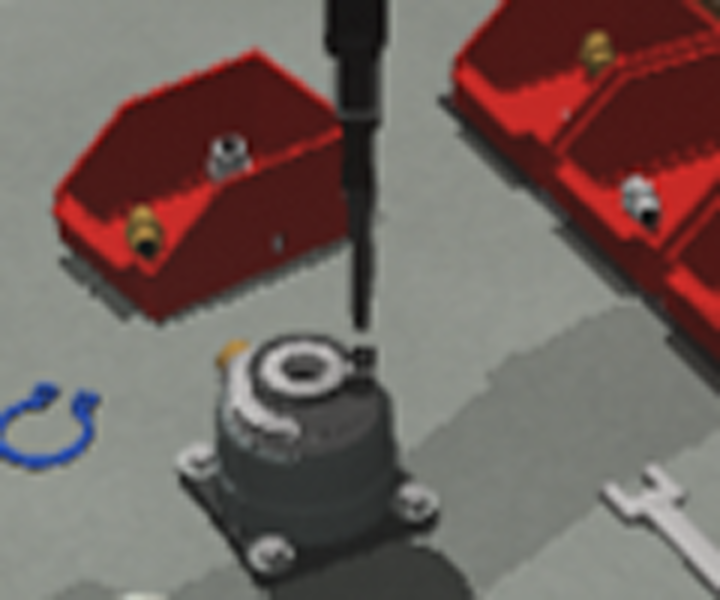

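View pics/top5.png

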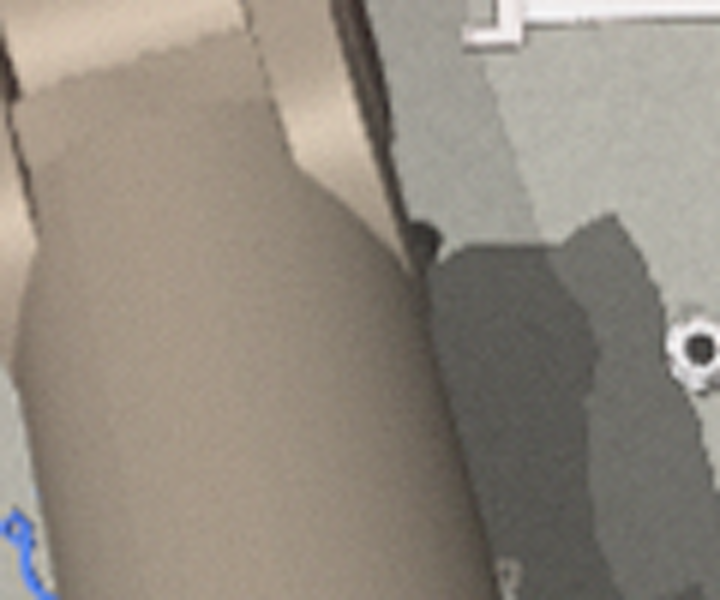

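```bash
python3 - <<'E'
from h import *
np.set_printoptions(precision=2,suppress=True,linewidth=220)
z=np.load("pics/side5.npz");p=z['p'].astype(float).sum(2)/3;d=z['d']
for r in range(158,186):print(r,p[r,252:270].astype(int),(d[r,256:264]*1e3).astype(int))
P=np.array([.5768,.1721]);u=np.array([np.cos(np.radians(58.4)),np.sin(np.radians(58.4))])
for s in(-12,12):
  for h in(.132,.1285):print(s,h,proj("side",[*(P+u*s/1e3),h]))
m=np.array([.57611,.17227]);a=np.radians(-33.3+90);u2=np.array([np.cos(a),np.sin(a)])
for s in(-12,0,12):print('lug',s,proj("side",[*(m+u2*s/1e3),.0919]))
E
```

```text
158 [ 41  42  42  42  42  39  34  33  30  62 123 143 140 139 137 136 136 137] [1532 1542 1224 1218 1219 1218 1547 1546]
159 [ 41  42  41  40  47  54  36  32  30  60 120 142 140 141 138 138 137 138] [1538 1541 1224 1227 1225 1220 1545 1545]
160 [ 40  42  47  58  63  78  68  31  31  52 110 141 140 141 138 138 138 137] [1543 1546 1537 1230 1230 1231 1547 1540]
161 [ 59  59  62  72  83 111  97  31  31  44  98 144 142 141 140 138 139 139] [1537 1541 1535 1229 1237 1225 1532 1534]
162 [ 76  73  83 105 119 139  94  30  31  44  99 146 141 140 140 140 142 142] [1524 1529 1525 1231 1233 1234 1530 1528]
163 [ 84 107 118 145 145 137  94  30  31  45 100 146 142 141 140 141 141 141] [1527 1528 1525 1238 1236 1230 1529 1530]
164 [118 146 143 140 140 135  94  29  32  43  98 144 140 140 141 141 142 143] [1520 1526 1522 1236 1235 1235 1523 1517]
165 [142 141 141 141 140 134  93  28  29  43  98 145 141 140 140 140 142 144] [1514 1515 1524 1239 1241 1237 1519 1517]
166 [140 143 141 142 142 137  92  29  31  50 109 147 141 140 140 141 143 145] [1514 1512 1509 1242 1242 1239 1512 1516]
167 [141 142 139 141
[... 1746 characters left out ...]
09 1325 1312 1306 1309 1308 1451]
182 [ 62 104 151 160 145  97  79  59  62  69 106 143 140 141 141 140 139 139] [1303 1301 1311 1324 1318    0 1327 1449]
183 [111 137 163 153 117  49  36  32  34  31  71 133 143 142 141 141 139 140] [1302 1307 1303 1298 1295 1295 1299 1448]
184 [161 149 136 105  61  29  30  34  37  34  51  88 131 143 140 139 139 139] [1298 1294 1292 1296 1304 1293 1291 1335]
185 [124  94  64  27  38  48  44  40  39  45  53  52  93 137 142 139 139 140] [1287 1292 1288 1296 1291 1291 1296 1332]
-12 0.132 [[260.04 173.29]]
-12 0.1285 [[260.05 174.21]]
12 0.132 [[260.46 168.36]]
12 0.1285 [[260.46 169.29]]
lug -12 [[259.73 183.71]]
lug 0 [[260.06 181.22]]
lug 12 [[260.38 178.76]]
```

```bash
python3 - <<'E'
from h import *
np.set_printoptions(precision=2,suppress=True,linewidth=220)
z=np.load("pics/side5.npz");d=z['d'];C=cloud("side",d)
P=np.array([.5770,.1723]);a=np.radians(58.4);c,s=np.cos(a),np.sin(a)
def L(X):
    X=X.reshape(-1,3);dx,dy=X[:,0]-P[0],X[:,1]-P[1];return np.c_[c*dx+s*dy,-s*dx+c*dy,X[:,2]]*1e3
for r in range(140,176):
    q=L(C[r,258:262]);q=q[abs(q[:,0])<60]
    if len(q):print(r,len(q),q.mean(0))
print('lugs')
for r in range(177,187):print(r,L(C[r,258:262])[:,[0,2]].round(1).tolist())
# gripper region
D=L(C);D=D[(abs(D[:,0])<80)&(abs(D[:,1])<60)&(D[:,2]>230)]
for lo in range(255,340,10):
    q=D[(D[:,2]>lo)&(D[:,2]<lo+10)]
    if len(q):print(lo,len(q),'along',np.percentile(q[:,0],[0,5,50,95,100]),'flat',q[:,1].min(),q[:,1].max())
E
```

```text
140 4 [-27.37   0.42 260.1 ]
141 4 [-26.74   0.46 256.4 ]
142 4 [-27.18   0.45 253.4 ]
143 4 [-26.74   0.49 249.79]
144 4 [-26.25   0.52 246.13]
145 4 [-26.7    0.51 243.11]
146 4 [-27.3    0.49 240.17]
147 4 [-25.32   0.62 235.44]
148 4 [-24.92   0.65 231.79]
149 4 [-28.36   0.47 230.81]
150 4 [-34.62   0.13 231.82]
151 4 [-36.62   0.03 229.85]
152 4 [-20.77   0.93 215.19]
153 4 [-20.26   0.97 211.37]
154 4 [-18.25   1.09 206.46]
155 4 [-19.3    1.05 203.72]
156 4 [-18.23   1.12 199.44]
157 4 [-16.63   1.22 194.76]
158 4 [-20.54   1.02 194.08]
159 4 [-18.97   1.12 189.38]
160 3 [-15.85  -0.14 183.58]
161 3 [-17.53  -0.22 181.23]
162 3 [-17.55  -0.22 177.66]
163 3 [-17.78  -0.21 174.23]
164 3 [-19.23  -0.28 171.7 ]
165 3 [-18.46  -0.23 167.49]
166 3 [-18.63  -0.23 163.98]
167 3 [-17.85  -0.18 159.73]
168 3 [-18.45  -0.2  156.51]
169 3 [-18.22  -0.18 152.65]
170 3 [-20.9   -0.31 151.03]
171 3 [-19.79  -0.24 146.46]
172 3 [-21.16  -0.31 143.81]
173 3 [-22.13  -0.35 140.83]
174 3 [-16.16  -0.02 132.37]
175 1 [-18.21  -0.12 130.21]
lugs
177 [[136.4, -1.7], [138.7, -3.4], [133.5, 0.9], [1
[... 699 characters left out ...]
68 -32.12] flat -9.829144645470667 9.478892070809081
275 29 along [-44.04 -43.6  -38.71   1.9   29.65] flat -9.657098012501486 9.407263624713494
285 28 along [-46.57 -45.54 -40.57  24.91  27.89] flat -9.571894022248086 9.452843040368597
295 16 along [-44.48 -44.39 -43.03 -33.88 -32.83] flat -9.567955147913514 9.410133370999139
305 4 along [-57.61 -57.19 -47.77 -36.17 -35.36] flat -12.394870672333793 7.943561701279102
315 47 along [-63.37 -62.04 -57.51 -40.36 -38.56] flat -13.136444880365028 13.14451838358659
325 16 along [-65.14 -64.64 -60.26 -18.29  20.03] flat -14.668134863560178 17.067907447430517
335 47 along [-66.71 -66.11 -62.65 -23.39  -1.08] flat -16.727981592499752 17.19146476468778
```

```bash
python3 go.py .5781 .1726 .231 59
```

```text
t 6.22 pos [0.5771 0.1714 0.2645] yaw 58.34 gap 0.054178379043824124 q [-0.7413  0.2946  0.4295  1.7555 -0.1326  1.1225  0.748 ]
F [ 1.0755 -0.4659 -2.106 ] T [-0.0087 -0.0279 -0.0209] tooly [-0.0014 -0.0023 -1.    ]
delta mm [ 1.61 33.54 -0.24] spin -0.66 rows>= 0.8052128501164084
```

```bash
python3 -m jog '[{"translation":[1,8,0],"spin":-0.3},{"translation":[1.6,18,-0.2],"spin":-0.6},{"translation":[1.6,26,-0.2],"spin":-0.6},{"translation":[1.6,31,-0.2],"spin":-0.6},{"translation":[1.6,33,-0.2],"spin":-0.6},{"translation":[1.6,33,-0.2],"spin":-0.6},{"translation":[1.6,33,-0.2],"spin":-0.6}]'; python3 go.py .5781 .1726 .231 59
python3 - <<'E'
from h import *
np.set_printoptions(precision=2,suppress=True,linewidth=220)
A=[]
for i in range(2):
    p,d=bot.camera("side");A.append(p.astype(float));print(bot.state()['position']*1e3)
np.savez("pics/side6.npz",p=p,d=d)
I=np.mean(A,0)
cv2.imwrite(f"pics/side6.png",cv2.resize(p[150:210,225:297,::-1],(720,600),interpolation=cv2.INTER_CUBIC))
g=I.mean(2)
for r in range(165,190):print(r,g[r,250:270].astype(int))
E
```

```text
t: 6.8
position: [0.5781, 0.1726, 0.2316]
ee_rot: [0.616, 0.347, -0.349, -0.615]
wrist_force: [-0.2, 0.0, -1.4]
finger_gap: 0.0543
t 6.80 pos [0.5781 0.1726 0.2316] yaw 58.94 gap 0.05425538178732476 q [-0.7314  0.3271  0.4196  1.7892 -0.1486  1.0588  0.7705]
F [-0.2192  0.0226 -1.428 ] T [-0.0031  0.0327 -0.0868] tooly [-0.0014 -0.0024 -1.    ]
delta mm [-0.03  0.57  0.01] spin -0.06 rows>= 0.013752683496340684
[578.22 172.69 231.78]
[578.24 172.7  231.86]
165 [146 143 143 141 142 141 141 127  55  31  31  56 114 144 141 140 139 140 142 143]
166 [144 141 141 142 142 142 144 130  55  30  30  65 128 145 141 140 140 141 144 145]
167 [141 141 141 142 140 141 144 130  59  31  30  70 134 143 141 141 141 143 143 143]
168 [139 140 141 141 139 140 143 131  71  31  31  69 132 141 140 141 140 141 140 142]
169 [140 140 141 141 141 141 144 132  76  29  30  69 132 140 139 142 142 141 141 144]
170 [141 140 141 142 142 142 145 133  75  29  30  70 135 142 140 141 142 142 143 143]
171 [142 142 142 141 141 142 145 134  77  29  30  70 135 143 141 139 139 140 142 142]
172 [142 143 144 142 141 142 144 133 
[... 810 characters left out ...]
141 141 140]
182 [ 23  35  62 104 151 163 140  59  50  34  37  55 107 144 140 141 142 141 140 139]
183 [101 103 113 140 159 133 110  43  40  36  39  31  70 130 143 142 142 141 141 140]
184 [171 164 137 135 117  52  37  30  32  34  37  35  46  81 131 144 141 140 140 140]
185 [133 116  54  45  36  31  41  47  44  40  40  45  54  52  94 137 142 140 140 140]
186 [ 30  26  29  35  40  48  61  68  65  61  61  63  65  53  64 118 145 142 140 139]
187 [ 44  47  53  60  62  67  71  72  73  74  74  73  66  53  58 107 146 141 139 140]
188 [ 69  71  76  76  73  72  72  72  73  73  71  70  68  51  55 102 147 143 141 141]
189 [ 74  73  73  72  71  71  71  72  72  69  68  68  66  49  49  92 147 144 143 143]
```

View pics/side6.png

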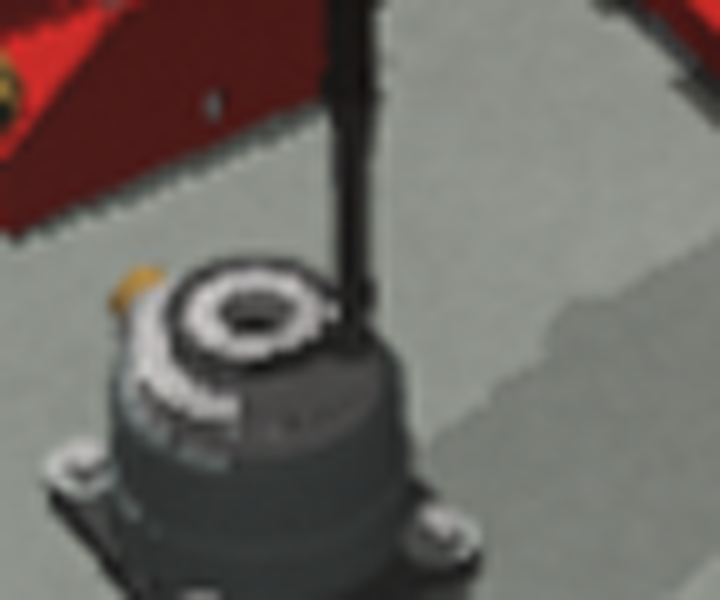

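```bash
python3 -m jog '[{"translation":[0,1,-1],"spin":0},{"translation":[0,2,-1.2],"spin":0},{"translation":[0,3,-1.2],"spin":0},{"translation":[0,3.5,-1.2],"spin":0},{"translation":[0,4,-1.2],"spin":0},{"translation":[0,4,-1.2],"spin":0},{"translation":[0,4,-1.2],"spin":0}]'; python3 go.py 
python3 - <<'E'
from h import *
A=[]
for i in range(2):
    p,d=bot.camera("side");A.append(p.astype(float));print(bot.state()['position']*1e3,bot.state()['wrist_force'])
np.savez("pics/side7.npz",p=np.mean(A,0))
g=np.mean(A,0).mean(2)
for r in range(165,187):print(r,g[r,254:266].astype(int))
E
```

```text
t: 7.48
position: [0.5793, 0.1721, 0.2279]
ee_rot: [0.616, 0.347, -0.349, -0.615]
wrist_force: [0.0, -0.4, -2.2]
finger_gap: 0.0544
t 7.48 pos [0.5793 0.1721 0.2279] yaw 58.94 gap 0.05436920960184097 q [-0.7286  0.332   0.4189  1.7914 -0.1513  1.0516  0.7742]
F [ 0.0383 -0.4197 -2.2046] T [-0.0015 -0.0109 -0.0123] tooly [-0.0009 -0.0021 -1.    ]
delta mm [0. 0. 0.] spin 0.00 rows>= 0.0
[579.29751756 172.08077115 227.91547775] [-0.34845992  0.91656047 -2.46205418]
[579.28340293 172.11327275 227.90944323] [ 0.73934841 -0.41865541 -1.41590758]
165 [142 141 141 134  90  29  32  36  87 146 141 140]
166 [142 142 144 136  90  29  32  34  87 148 142 141]
167 [140 142 143 136  90  29  30  39  93 147 141 140]
168 [140 140 141 137  98  29  31  47 101 144 141 141]
169 [141 141 142 142 116  33  31  47 100 142 140 142]
170 [142 142 142 145 126  38  30  45 100 145 141 142]
171 [141 143 143 147 127  37  31  46 101 147 141 139]
172 [142 142 143 145 126  36  30  45 102 147 141 138]
173 [142 143 141 143 125  36  30  45 101 147 141 138]
174 [143 142 140 142 122  36  30  46 100 146 141 139]
175 [125 137 142 143 124  36  30  45  99 145 142 140]
176 [ 78 106 126 141 127  36  30  49 106 146 143 141]
177 [114  73  78 117 128  34  31  49 104 147 142 142]
178 [178 115  74  74 102  31  32  32  82 147 142 143]
179 [165 155 123  59  42  32  33  28  77 147 140 139]
180 [117 162 148 107  97  31  32  33  83 146 139 138]
181 [121 161 149 122 128  32  33  51 106 145 143 142]
182 [152 163 140  71  75  33  34  52 108 144 140 141]
183 [159 133 111  50  37  35  40  32  69 131 143 142]
184 [117  51  37  30  30  37  44  35  47  82 132 144]
185 [ 37  30  40  46  44  40  40  46  54  51  94 138]
186 [ 40  47  60  69  65  61  61  64  66  53  63 118]
```

```bash
python3 -m jog '[{"translation":[0,0.5,0],"spin":0},{"translation":[0,1,0],"spin":0},{"translation":[0,1.5,0],"spin":0},{"translation":[0,1.5,0],"spin":0}]'; python3 go.py|head -2;  python3 -m jog '[{"translation":[0,0.5,0],"spin":0},{"translation":[0,1,0],"spin":0},{"translation":[0,1,0],"spin":0}]'; python3 go.py|head -2
```

```text
t: 7.92
position: [0.5793, 0.1721, 0.2263]
ee_rot: [0.616, 0.347, -0.349, -0.615]
wrist_force: [-0.1, -0.5, -1.7]
finger_gap: 0.0542
t 7.92 pos [0.5793 0.1721 0.2263] yaw 58.94 gap 0.05424098896087155 q [-0.7281  0.3336  0.4184  1.793  -0.1521  1.0486  0.7749]
F [-0.1119 -0.4691 -1.6723] T [ 0.0486  0.0292 -0.0078] tooly [-0.001  -0.0021 -1.    ]
t: 8.17
position: [0.5792, 0.1721, 0.2252]
ee_rot: [0.616, 0.347, -0.349, -0.615]
wrist_force: [0.6, 0.8, -2.0]
finger_gap: 0.0543
t 8.17 pos [0.5792 0.1721 0.2252] yaw 58.94 gap 0.05432087479772484 q [-0.7279  0.3347  0.4181  1.7942 -0.1527  1.0465  0.7754]
F [ 0.5545  0.7611 -2.0082] T [ 0.0588 -0.0403  0.0107] tooly [-0.0011 -0.0022 -1.    ]
```

```bash
python3 -m jog '[{"translation":[0,0.5,0],"spin":0},{"translation":[0,1,0],"spin":0},{"translation":[0,1,0],"spin":0}]'; python3 go.py|head -2;  python3 -m jog '[{"translation":[0,0.5,0],"spin":0},{"translation":[0,0.8,0],"spin":0},{"translation":[0,0.8,0],"spin":0}]'; python3 go.py|head -2
```

```text
t: 8.42
position: [0.5792, 0.1721, 0.2241]
ee_rot: [0.616, 0.347, -0.349, -0.615]
wrist_force: [0.4, -0.7, -1.8]
finger_gap: 0.0544
t 8.42 pos [0.5792 0.1721 0.2241] yaw 58.95 gap 0.054394418860098596 q [-0.7276  0.3357  0.4178  1.7954 -0.1532  1.0444  0.7758]
F [ 0.3686 -0.699  -1.8186] T [ 0.018   0.0005 -0.0004] tooly [-0.0011 -0.0022 -1.    ]
t: 8.67
position: [0.5792, 0.1721, 0.2232]
ee_rot: [0.616, 0.347, -0.349, -0.615]
wrist_force: [0.1, 1.0, -1.8]
finger_gap: 0.0545
t 8.67 pos [0.5792 0.1721 0.2232] yaw 58.94 gap 0.05447603109597066 q [-0.7273  0.3366  0.4176  1.7962 -0.1537  1.0428  0.7762]
F [ 0.0776  1.0454 -1.7697] T [ 0.0045 -0.036   0.0496] tooly [-0.0012 -0.0023 -1.    ]
```

```bash
python3 -m jog '[{"translation":[0,0.4,0],"spin":0},{"translation":[0,0.8,0],"spin":0},{"translation":[0,0.8,0],"spin":0}]'; python3 go.py|head -2;  python3 -m jog '[{"translation":[0,0.4,0],"spin":0},{"translation":[0,0.7,0],"spin":0},{"translation":[0,0.7,0],"spin":0}]'; python3 go.py|head -2
```

```text
t: 8.92
position: [0.5792, 0.1721, 0.2224]
ee_rot: [0.616, 0.347, -0.349, -0.615]
wrist_force: [-0.5, 0.0, -1.2]
finger_gap: 0.0541
t 8.92 pos [0.5792 0.1721 0.2224] yaw 58.94 gap 0.054148009326470514 q [-0.7271  0.3375  0.4174  1.7971 -0.1542  1.0412  0.7765]
F [-0.5058  0.0448 -1.196 ] T [ 0.0384 -0.0165  0.0052] tooly [-0.0012 -0.0022 -1.    ]
t: 9.17
position: [0.5792, 0.1722, 0.2217]
ee_rot: [0.616, 0.347, -0.349, -0.615]
wrist_force: [0.3, 0.4, -1.6]
finger_gap: 0.0545
t 9.17 pos [0.5792 0.1722 0.2217] yaw 58.95 gap 0.054473397922528095 q [-0.7268  0.3382  0.4171  1.7978 -0.1546  1.0397  0.7769]
F [ 0.2885  0.4215 -1.5931] T [ 0.1539 -0.1326 -0.0338] tooly [-0.0011 -0.0022 -1.    ]
```

```bash
python3 -m jog '[{"translation":[0,0.4,0],"spin":0},{"translation":[0,0.6,0],"spin":0},{"translation":[0,0.6,0],"spin":0}]'; python3 go.py|head -2;  python3 - <<'E'
from h import *
F=[];T=[]
for i in range(2):
    p,d=bot.camera("side");s=bot.state();F.append(s['wrist_force']);T.append(s['ft_torque'])
print(np.mean(F,0),np.mean(T,0))
np.savez("pics/side8.npz",p=p,d=d)
g=p.mean(2)
for r in range(170,187):print(r,g[r,254:266].astype(int))
E
```

```text
t: 9.42
position: [0.5793, 0.1722, 0.2212]
ee_rot: [0.616, 0.347, -0.349, -0.615]
wrist_force: [1.2, -0.1, 0.4]
finger_gap: 0.0544
t 9.42 pos [0.5793 0.1722 0.2212] yaw 58.94 gap 0.05444547135941329 q [-0.7267  0.3387  0.417   1.7983 -0.1549  1.0385  0.7772]
F [ 1.2318 -0.0799  0.3556] T [ 0.1425 -0.0976 -0.0253] tooly [-0.0009 -0.0021 -1.    ]
[0.73821118 0.67032547 0.85258315] [ 0.12384034 -0.09457798 -0.01571226]
170 [142 143 144 145 124  28  33  28  77 147 142 142]
171 [141 143 144 145 128  46  31  29  78 148 141 140]
172 [141 141 143 145 132  69  31  28  78 148 142 138]
173 [143 143 142 142 130  67  31  28  78 148 140 138]
174 [143 142 141 141 128  66  31  29  77 148 141 138]
175 [137 142 141 141 128  66  30  28  77 147 143 140]
176 [102 118 131 145 131  67  31  29  78 148 143 141]
177 [112  74  95 137 144  58  31  31  81 149 144 142]
178 [168 113  79 103 136  39  32  35  78 138 143 143]
179 [148 156 122  64  61  33  32  29  60 123 141 140]
180 [117 161 148  99  69  29  33  30  61 124 142 138]
181 [122 162 149 114 106  35  33  32  71 132 143 142]
182 [154 162 134  71  82  42  33  37  87 146 142 142]
183 [135 132 104  57  55  36  33  35  72 131 144 143]
184 [ 68  68  57  43  43  32  34  31  37  81 131 144]
185 [ 60  54  40  34  38  33  33  34  38  53  94 138]
186 [ 34  32  41  53  58  43  39  43  51  55  64 118]
```

```bash
python3 - <<'E'
from h import *
p=np.load("pics/side8.npz")['p'];q=np.load("pics/side0.npz")['p']
f=lambda p:cv2.convertScaleAbs(cv2.resize(p[162:198,232:272,::-1].astype(np.uint8),(400,360),interpolation=cv2.INTER_CUBIC),alpha=1.5)
cv2.imwrite("pics/side8.png",np.hstack([f(q),f(p)]))
E
```

```text
(no output)
```

View pics/side8.png

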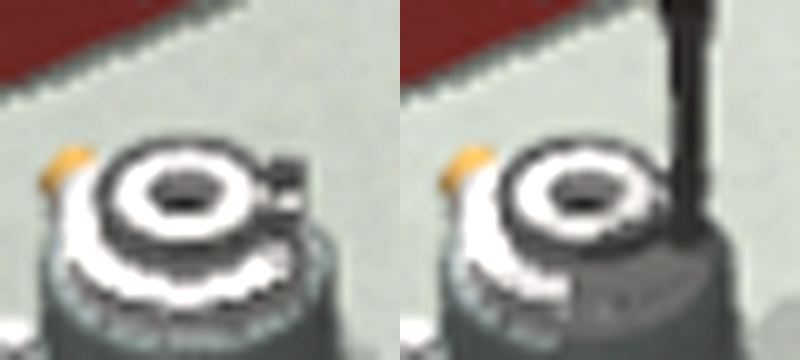

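```bash
python3 -m jog '[{"translation":[0.3,-0.3,0],"spin":0},{"translation":[0.5,-0.6,0],"spin":0},{"translation":[0.5,-0.6,0],"spin":0}]'; python3 go.py|head -2;  cat > look.py <<'E'
import sys
from h import *
np.set_printoptions(precision=2,suppress=True,linewidth=220)
k=sys.argv[1];F=[];T=[]
for i in range(2):
    p,d=bot.camera("side");s=bot.state();F.append(s['wrist_force']);T.append(s['ft_torque'])
print('t %.2f'%s['t'],s['position']*1e3,'gap %.1f'%(s['finger_gap']*1e3),'F',np.mean(F,0),'T',np.mean(T,0))
np.savez(f"pics/side{k}.npz",p=p,d=d)
q=np.load("pics/side0.npz")['p']
f=lambda p:cv2.convertScaleAbs(cv2.resize(p[162:198,232:272,::-1].astype(np.uint8),(400,360),interpolation=cv2.INTER_CUBIC),alpha=1.5)
cv2.imwrite(f"pics/side{k}.png",np.hstack([f(q),f(p)]))
E
python3 look.py 9
```

```text
t: 9.77
position: [0.5794, 0.1726, 0.2217]
ee_rot: [0.616, 0.347, -0.349, -0.615]
wrist_force: [0.8, -0.7, -1.6]
finger_gap: 0.0543
t 9.77 pos [0.5794 0.1726 0.2217] yaw 58.94 gap 0.054256339175247546 q [-0.7271  0.3389  0.417   1.797  -0.1548  1.0401  0.7765]
F [ 0.7714 -0.6944 -1.5651] T [-0.039  -0.017  -0.0116] tooly [-0.0013 -0.0022 -1.    ]
t 9.87 [579.44 172.54 221.64] gap 54.1 F [ 0.5  -0.38 -1.33] T [-0.03 -0.03  0.01]
```

View pics/side9.png

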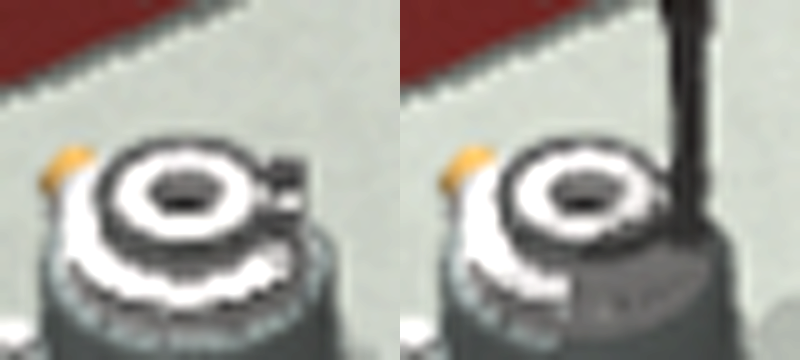

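```bash
python3 -m jog '[{"translation":[0,-0.2,0],"spin":0},{"translation":[0,-0.6,0],"spin":0},{"translation":[0,-0.6,0],"spin":0},{"translation":[0,-0.6,0],"spin":0}]' 0.59 45;  python3 look.py 10
```

```text
t: 10.2
position: [0.5795, 0.1727, 0.2223]
ee_rot: [0.616, 0.347, -0.349, -0.615]
wrist_force: [-0.3, 0.2, -0.8]
finger_gap: 0.0503
t 10.30 [579.46 172.65 222.28] gap 50.4 F [ 0.28  0.62 -0.58] T [ 0.36 -0.3   0.02]
```

View pics/side10.png

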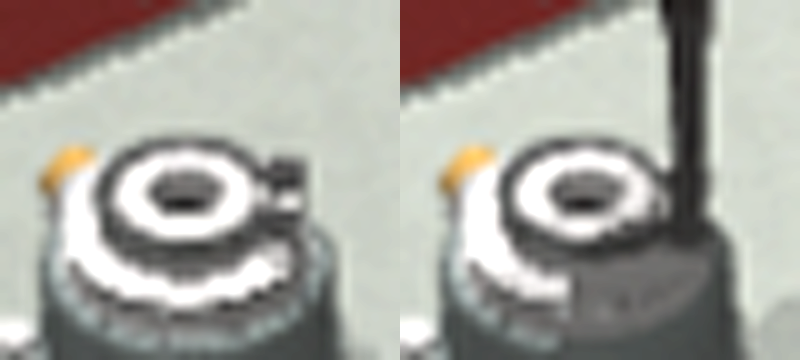

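```bash
python3 -m jog '[{"translation":[0.4,0,0],"spin":0},{"translation":[0.8,0,0],"spin":0},{"translation":[0.8,0,0],"spin":0}]';  python3 look.py 11
```

```text
t: 10.55
position: [0.5798, 0.1733, 0.2222]
ee_rot: [0.616, 0.347, -0.349, -0.615]
wrist_force: [0.6, -0.5, -1.0]
finger_gap: 0.0503
t 10.65 [579.83 173.27 222.25] gap 50.9 F [ 0.04  0.1  -0.76] T [ 0.01 -0.06 -0.  ]
```

```bash
python3 -m jog '[{"translation":[0,-0.3,0],"spin":0},{"translation":[0,-0.8,0],"spin":0},{"translation":[0,-0.8,0],"spin":0},{"translation":[0,-0.8,0],"spin":0}]' 0.54;  python3 look.py 12
```

```text
t: 10.98
position: [0.5799, 0.1732, 0.2231]
ee_rot: [0.616, 0.347, -0.349, -0.615]
wrist_force: [0.4, -0.5, -0.6]
finger_gap: 0.0463
t 11.08 [579.84 173.21 223.02] gap 46.5 F [ 0.77  0.57 -1.09] T [ 0.11 -0.2   0.02]
```

View pics/side12.png

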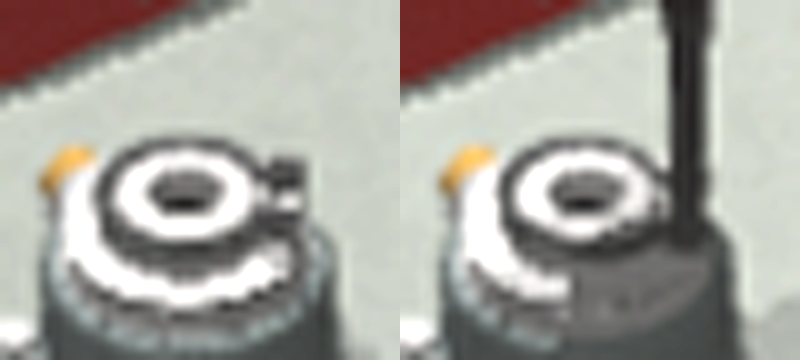

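```bash
python3 -m jog '[{"translation":[0.4,-0.3,0],"spin":0},{"translation":[0.4,-0.7,0],"spin":0},{"translation":[0.4,-0.7,0],"spin":0},{"translation":[0.4,-0.7,0],"spin":0}]' 0.49;  python3 look.py 13
```

```text
t: 11.42
position: [0.58, 0.1735, 0.2237]
ee_rot: [0.616, 0.347, -0.349, -0.615]
wrist_force: [0.9, 0.6, -1.8]
finger_gap: 0.0421
t 11.52 [579.98 173.54 223.69] gap 42.3 F [ 0.28 -0.36 -2.23] T [ 0.01 -0.08  0.01]
```

View pics/side13.png

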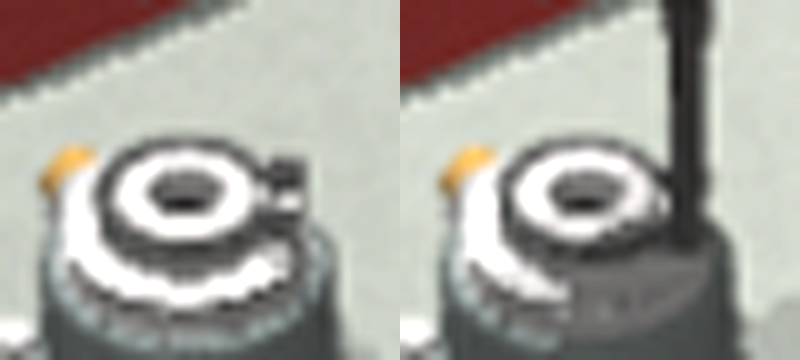

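```bash
python3 -m jog '[{"translation":[0,-0.1,0.3],"spin":0},{"translation":[0,-0.2,0.5],"spin":0},{"translation":[0,-0.2,0.5],"spin":0},{"translation":[0,-0.2,0.5],"spin":0}]' 0.44;  python3 look.py 14
```

```text
t: 11.85
position: [0.5795, 0.1738, 0.2238]
ee_rot: [0.616, 0.347, -0.349, -0.615]
wrist_force: [-0.2, 0.8, -2.1]
finger_gap: 0.0383
t 11.95 [579.55 173.8  223.88] gap 38.4 F [-0.19  0.12 -1.5 ] T [0.02 0.   0.03]
```

View pics/side14.png

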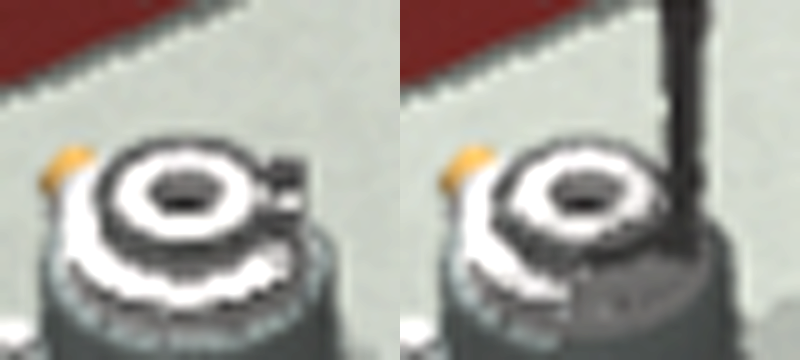

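```bash
python3 -m jog '[{"translation":[0,-0.1,0.5],"spin":0},{"translation":[0,-0.3,1],"spin":0},{"translation":[0,-0.3,1],"spin":0},{"translation":[0,-0.3,1],"spin":0}]' 0.395;  python3 look.py 15
python3 - <<'E'
from h import *
g0=np.load("pics/side0.npz")['p'].mean(2);g=np.load("pics/side15.npz")['p'].mean(2)
for r in range(164,192):print(r,g[r,244:268].astype(int))
E
```

```text
t: 12.28
position: [0.5786, 0.1744, 0.2242]
ee_rot: [0.616, 0.347, -0.349, -0.615]
wrist_force: [0.3, 0.6, -2.0]
finger_gap: 0.0342
t 12.38 [578.67 174.31 224.16] gap 34.0 F [ 0.02  0.24 -1.75] T [ 0.05  0.01 -0.04]
164 [ 42  47  57  63  74  82 106 104 119 146 143 142 132  85  26  32  32  33
  83 146 142 141 141 142]
165 [ 60  63  74  83 107 119 146 144 143 142 142 141 135  99  27  32  33  41
  90 145 141 141 139 141]
166 [ 74  84 108 120 147 145 144 142 141 143 143 142 146 128  35  32  32  53
 111 147 142 140 140 141]
167 [107 119 148 145 141 141 141 141 142 142 140 141 145 128  45  32  31  69
 132 144 142 140 142 143]
168 [146 145 144 142 141 139 139 141 142 141 139 141 144 127  45  32  30  80
 146 141 140 141 142 142]
169 [144 142 141 143 142 141 141 140 142 142 142 142 144 127  44  32  29  78
 146 139 139 142 142 141]
170 [142 142 141 144 142 143 142 139 141 142 141 143 145 128  45  33  30  79
 149 142 140 143 142 142]
171 [142 141 141 141 141 143 142 142 141 141 141 142 146 130  57  32  30  80
 150 143 141 140 139 140]
172 [140 141 141 141 142 142 142 143 144 143 142 143 145 132
[... 1299 characters left out ...]
 134 141 123  69  73  73  71  67  63  55  35  36  36  49
  64  53  93 138 143 140]
186 [ 67  75  73  80  88  90  79  79  75  67  62  47  37  37  33  35  32  44
  65  54  63 118 147 142]
187 [ 48  59  71  85  94  87  70  68  62  46  42  33  42  43  34  32  33  46
  68  53  57 107 145 141]
188 [ 47  52  46  48  53  47  34  30  32  35  42  54  62  58  56  52  50  59
  69  53  56 102 147 143]
189 [110 106  88  45  48  41  47  51  53  57  65  75  73  74  74  70  70  69
  68  49  49  93 148 144]
190 [161 167 153 114 101  62  69  75  74  74  72  73  71  69  69  67  71  72
  59  47  48  93 148 142]
191 [130 138 135 136 121  68  70  72  72  68  66  72  66  65  67  73  71  63
  50  48  47  94 147 143]
```

View pics/side15.png

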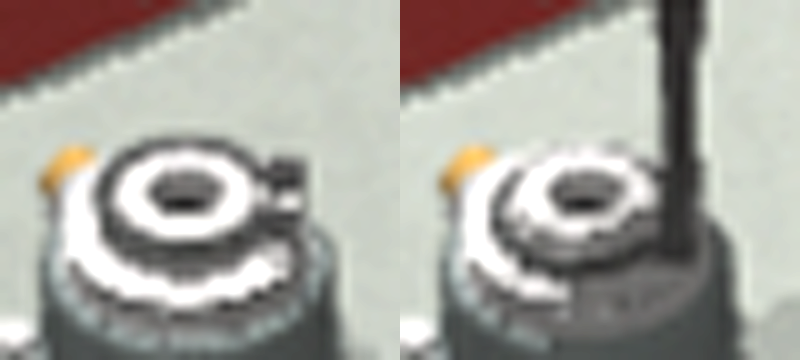

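```bash
python3 -m jog '[{"translation":[0,0.5,0],"spin":0},{"translation":[0,1,0],"spin":0},{"translation":[0,1.5,0],"spin":0},{"translation":[0,2,0],"spin":0},{"translation":[0,2,0],"spin":0}]' 0.388;  python3 look.py 16
python3 -m jog '[{"translation":[0,0.6,0],"spin":0},{"translation":[0,1.2,0],"spin":0},{"translation":[0,1.5,0],"spin":0},{"translation":[0,1.5,0],"spin":0}]';  python3 look.py 17
```

```text
t: 12.8
position: [0.5786, 0.1743, 0.222]
ee_rot: [0.616, 0.347, -0.349, -0.615]
wrist_force: [0.2, 0.7, -2.6]
finger_gap: 0.0337
t 12.90 [578.66 174.31 222.15] gap 33.8 F [-0.06  0.18 -1.87] T [ 0.05  0.06 -0.01]
t: 13.23
position: [0.5787, 0.1743, 0.2206]
ee_rot: [0.616, 0.347, -0.349, -0.615]
wrist_force: [0.0, 0.6, -2.5]
finger_gap: 0.0335
t 13.33 [578.67 174.28 220.63] gap 33.8 F [-0.12  0.01 -2.06] T [ 0.09  0.02 -0.04]
```

View pics/side17.png

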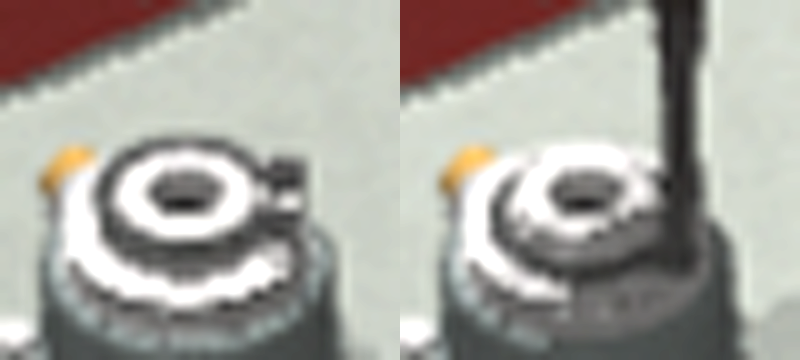

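```bash
python3 -m jog '[{"translation":[0,0.5,0],"spin":0},{"translation":[0,1,0],"spin":0},{"translation":[0,1.5,0],"spin":0},{"translation":[0,2,0],"spin":0},{"translation":[0,2,0],"spin":0}]' ;  python3 look.py 18
python3 -m jog '[{"translation":[0,0.5,0],"spin":0},{"translation":[0,1,0],"spin":0},{"translation":[0,1.0,0],"spin":0}]';  python3 look.py 19
```

```text
t: 13.75
position: [0.5788, 0.1743, 0.2188]
ee_rot: [0.616, 0.347, -0.349, -0.615]
wrist_force: [0.1, -0.4, 2.9]
finger_gap: 0.0333
t 13.85 [578.77 174.31 218.76] gap 33.7 F [0.22 0.13 2.93] T [ 0.05 -0.01  0.  ]
t: 14.1
position: [0.5788, 0.1743, 0.2177]
ee_rot: [0.616, 0.347, -0.349, -0.615]
wrist_force: [-0.1, -0.7, 3.1]
finger_gap: 0.0333
t 14.20 [578.82 174.34 217.82] gap 33.7 F [ 0.49 -0.1   3.61] T [-0.02  0.08 -0.  ]
```

View pics/side19.png

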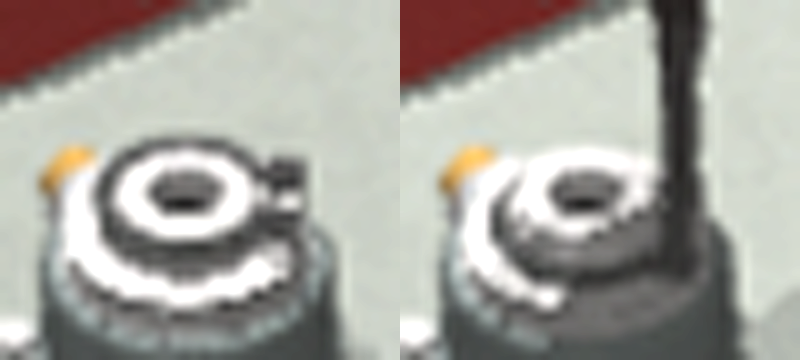

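```bash
python3 -m jog '[{"translation":[0,0.5,0],"spin":0},{"translation":[0,1,0],"spin":0},{"translation":[0,1,0],"spin":0}]' ;  python3 look.py 20
python3 -m jog '[{"translation":[0,0.3,0],"spin":0},{"translation":[0,0.6,0],"spin":0},{"translation":[0,0.6,0],"spin":0}]';  python3 look.py 21
```

```text
t: 14.45
position: [0.5788, 0.1743, 0.2167]
ee_rot: [0.616, 0.347, -0.349, -0.615]
wrist_force: [-0.3, -0.5, 3.9]
finger_gap: 0.0336
t 14.55 [578.86 174.32 216.83] gap 33.8 F [-0.36 -0.15  4.03] T [0.01 0.07 0.03]
t: 14.8
position: [0.5789, 0.1744, 0.2162]
ee_rot: [0.616, 0.347, -0.349, -0.615]
wrist_force: [-0.4, 1.3, 4.1]
finger_gap: 0.0337
t 14.90 [578.85 174.36 216.26] gap 33.4 F [-0.28 -0.05  4.33] T [-0.02  0.08 -0.01]
```

View pics/side21.png

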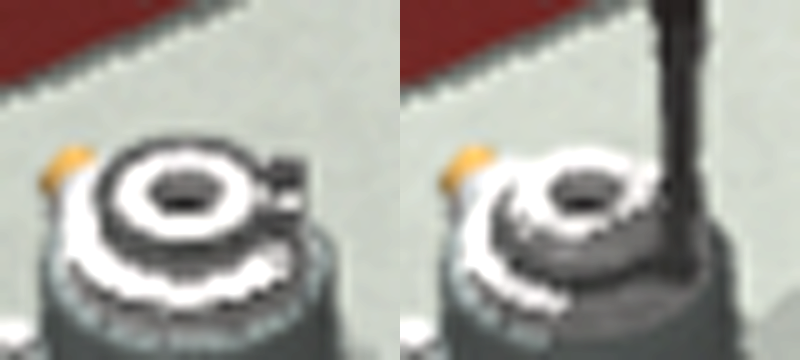

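```bash
python3 -m jog '[{"translation":[0,0.3,0],"spin":0},{"translation":[0,0.6,0],"spin":0},{"translation":[0,0.6,0],"spin":0}]' ;  python3 look.py 22
python3 -m jog '[{"translation":[0,0.3,0],"spin":0},{"translation":[0,0.5,0],"spin":0},{"translation":[0,0.5,0],"spin":0}]';  python3 look.py 23
```

```text
t: 15.15
position: [0.5789, 0.1743, 0.2156]
ee_rot: [0.616, 0.347, -0.349, -0.615]
wrist_force: [-0.1, 0.6, 5.1]
finger_gap: 0.0335
t 15.25 [578.87 174.35 215.66] gap 33.8 F [-0.12 -0.06  4.99] T [0.   0.05 0.02]
t: 15.5
position: [0.579, 0.1743, 0.2153]
ee_rot: [0.616, 0.347, -0.348, -0.615]
wrist_force: [-1.3, -1.1, 7.3]
finger_gap: 0.0334
t 15.60 [578.95 174.29 215.3 ] gap 33.8 F [ 0.23 -0.34  6.62] T [-0.09  0.12 -0.04]
```

```bash
python3 -m jog '[{"translation":[0,0.2,-0.2],"spin":0},{"translation":[0,0.5,-0.4],"spin":0},{"translation":[0,0.5,-0.4],"spin":0}]' 0.44;  python3 look.py 24
```

```text
t: 15.85
position: [0.5795, 0.1742, 0.215]
ee_rot: [0.616, 0.347, -0.348, -0.615]
wrist_force: [-0.5, -0.8, 6.5]
finger_gap: 0.0376
t 15.95 [579.44 174.21 214.95] gap 37.6 F [-0.52  0.16  6.17] T [ 0.14  0.05 -0.02]
```

View pics/side24.png

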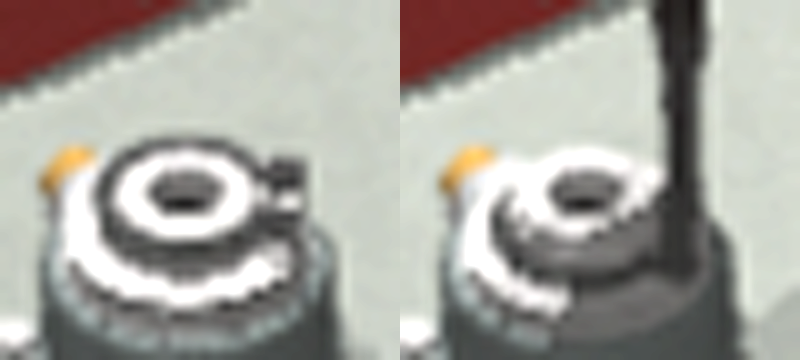

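```bash
python3 -m jog '[{"translation":[0,0.2,-0.2],"spin":0},{"translation":[0,0.5,-0.4],"spin":0},{"translation":[0,0.5,-0.4],"spin":0}]' 0.49;  python3 look.py 25
```

```text
t: 16.2
position: [0.5798, 0.1741, 0.2144]
ee_rot: [0.616, 0.347, -0.348, -0.615]
wrist_force: [-0.3, 1.0, 4.5]
finger_gap: 0.0419
t 16.30 [579.76 174.15 214.46] gap 42.2 F [-1.21  0.84  5.11] T [ 0.32  0.1  -0.01]
```

```bash
python3 -m jog '[{"translation":[0,0.3,-0.2],"spin":0},{"translation":[0,0.6,-0.4],"spin":0},{"translation":[0,0.6,-0.4],"spin":0}]' 0.54;  python3 look.py 26
```

```text
t: 16.55
position: [0.5801, 0.1738, 0.2138]
ee_rot: [0.616, 0.347, -0.348, -0.615]
wrist_force: [-0.2, 0.9, 4.6]
finger_gap: 0.0463
t 16.65 [580.12 173.83 213.82] gap 45.9 F [-0.32 -0.74  4.61] T [-0.    0.08 -0.01]
```

View pics/side26.png

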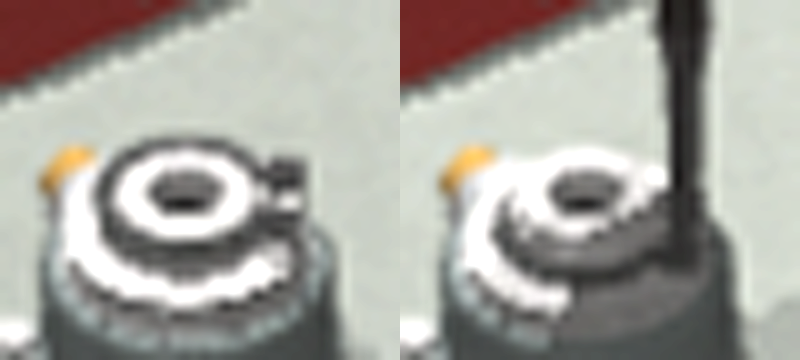

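```bash
python3 -m jog '[{"translation":[0,0.2,0],"spin":0},{"translation":[0,0.5,-0.2],"spin":0},{"translation":[0,0.5,-0.2],"spin":0}]' 0.54;  python3 look.py 27
```

```text
t: 16.9
position: [0.5804, 0.1737, 0.2135]
ee_rot: [0.616, 0.347, -0.348, -0.615]
wrist_force: [-0.1, -0.1, 6.1]
finger_gap: 0.0466
t 17.00 [580.4  173.7  213.46] gap 46.1 F [-0.65  0.27  6.29] T [0.05 0.13 0.03]
```

```bash
python3 -m jog '[{"translation":[0,0.3,-0.1],"spin":0},{"translation":[0,0.7,-0.3],"spin":0},{"translation":[0,0.7,-0.3],"spin":0}]' 0.585;  python3 look.py 28
```

```text
t: 17.25
position: [0.5807, 0.1735, 0.2127]
ee_rot: [0.616, 0.347, -0.348, -0.615]
wrist_force: [0.3, -0.8, 5.5]
finger_gap: 0.05
t 17.35 [580.65 173.51 212.76] gap 49.8 F [-0.04  0.    4.53] T [-0.02 -0.    0.04]
```

```bash
python3 - <<'E'
from h import *
for k in (26,28):
    g=np.load(f"pics/side{k}.npz")['p'].mean(2)
    print(k)
    for r in range(176,192):print(r,g[r,244:268].astype(int))
E
```

```text
26
176 [141 140 141 145 150 152 154 152 147 140 136 137 140 142 125  30  32  46
 100 147 143 142 142 140]
177 [149 149 153 166 174 175 180 179 172 163 155 146 142 141 122  30  31  47
 101 146 142 143 142 141]
178 [172 174 180 185 168 166 161 162 168 178 172 158 157 160 130  29  31  47
 102 146 141 143 143 142]
179 [186 189 186 155 106 104  91  94 104 133 146 160 170 187 156  28  31  55
 112 146 139 140 141 139]
180 [186 184 159  90  67  77  80  81  74  72 117 160 159 161 137  30  33  55
 111 146 141 139 141 140]
181 [187 182 148  66  68  69  66  70  72  76 123 162 149  96  57  31  34  38
  86 146 143 142 142 142]
182 [173 189 176 106  51  31  24  35  62 104 146 135 119  63  57  33  34  38
  85 145 142 142 142 141]
183 [131 178 175 149 104 100 102 105 103 105 122  67  67  65  55  33  35  35
  71 130 144 143 142 141]
184 [119 133 138 153 165 169 162 141 124  70  71  73  71  74  67  34  34  44
  60  82 132 145 141 140]
185 [120  86  84 112 134 142 123  70  73  74  72  73  72  67  53  34  35  47
  62  55  94 138 143 140]
186 [ 70  77  75  79  87  89  79  77  77  78  75  71  62  54  45  3
[... 1501 characters left out ...]
 133 140 139 124  72  73  72  73  73  68  51  35  36  46
  62  54  94 138 142 140]
186 [ 71  77  75  80  88  89  76  77  76  77  74  71  62  53  42  35  36  41
  54  46  64 118 146 143]
187 [ 59  67  74  87  98  92  82  80  80  78  67  59  40  32  32  33  34  40
  57  56  59 107 147 141]
188 [ 48  57  59  62  69  64  66  65  64  58  43  41  41  47  45  40  36  42
  54  52  55 103 147 143]
189 [ 95  75  45  46  47  35  36  37  35  33  39  46  63  67  65  60  53  55
  63  51  48  92 150 145]
190 [155 129 100  94  68  41  45  47  51  53  60  63  74  74  74  72  68  66
  60  47  48  93 148 143]
191 [163 165 163 160 124  62  66  70  75  74  73  73  73  71  71  69  66  63
  51  48  49  93 148 143]
```

View pics/side28.png

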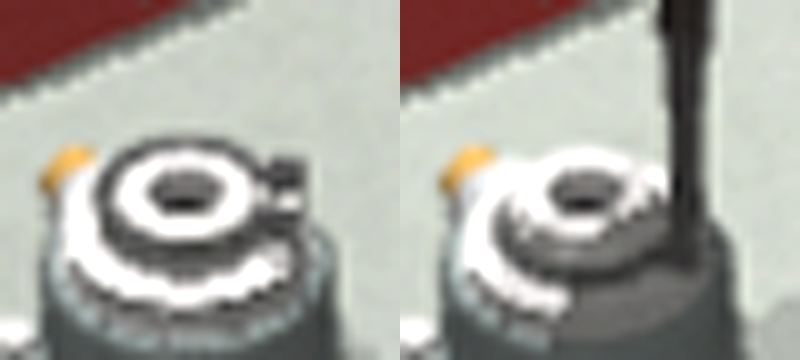

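```bash
python3 -m jog '[{"translation":[0,0.2,-0.1],"spin":0},{"translation":[0,0.5,-0.2],"spin":0},{"translation":[0,0.5,-0.2],"spin":0}]' 0.63;  python3 look.py 29
```

```text
t: 17.6
position: [0.5809, 0.1734, 0.2122]
ee_rot: [0.616, 0.347, -0.348, -0.615]
wrist_force: [0.5, 0.4, 4.1]
finger_gap: 0.0537
t 17.70 [580.83 173.44 212.22] gap 53.9 F [0.37 0.57 4.15] T [ 0.16 -0.06 -0.01]
```

```bash
python3 -m jog '[{"translation":[0,-0.5,0],"spin":0},{"translation":[0,-1,0],"spin":0},{"translation":[0,-1,0],"spin":0}]';  python3 look.py 30
```

```text
t: 17.95
position: [0.5807, 0.1735, 0.2131]
ee_rot: [0.616, 0.347, -0.348, -0.615]
wrist_force: [-0.6, 1.2, 0.6]
finger_gap: 0.0539
t 18.05 [580.7  173.44 213.05] gap 53.8 F [0.17 0.68 0.86] T [ 0.17 -0.08  0.02]
```

View pics/side30.png

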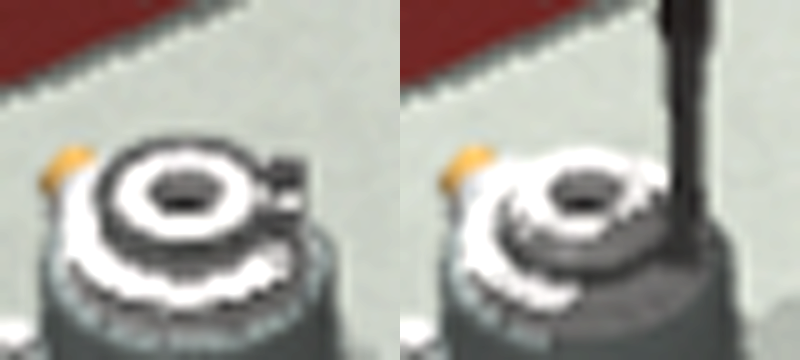

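```bash
python3 -m jog '[{"translation":[0.3,-0.5,0],"spin":0},{"translation":[0.3,-1,0],"spin":0},{"translation":[0.3,-1,0],"spin":0}]';  python3 look.py 31;python3 -m jog '[{"translation":[0,-0.5,0],"spin":0},{"translation":[0,-1.2,0],"spin":0},{"translation":[0,-1.2,0],"spin":0}]';  python3 look.py 32
```

```text
t: 18.3
position: [0.5806, 0.1736, 0.2138]
ee_rot: [0.616, 0.347, -0.349, -0.615]
wrist_force: [-0.3, 0.9, -1.5]
finger_gap: 0.0543
t 18.40 [580.67 173.58 213.85] gap 53.9 F [ 0.12  0.12 -2.8 ] T [ 0.01 -0.04  0.01]
t: 18.65
position: [0.5807, 0.1736, 0.2152]
ee_rot: [0.616, 0.347, -0.348, -0.615]
wrist_force: [0.1, -0.6, -1.6]
finger_gap: 0.0535
t 18.75 [580.71 173.59 215.09] gap 54.2 F [-0.32 -0.06 -2.48] T [0.01 0.04 0.  ]
```

View pics/side32.png

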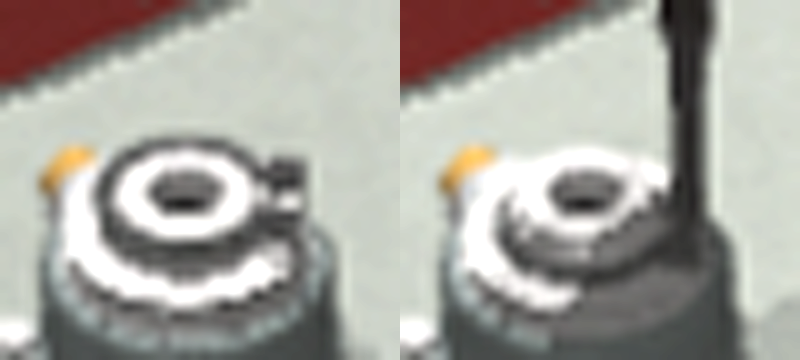

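```bash
python3 -m jog '[{"translation":[0,-0.7,0],"spin":0},{"translation":[0,-1.5,0],"spin":0},{"translation":[0,-2.5,0],"spin":0},{"translation":[0,-2.5,0],"spin":0}]';  python3 look.py 33;python3 -m jog '[{"translation":[0,-2,0],"spin":0},{"translation":[0,-5,0],"spin":0},{"translation":[0,-10,0],"spin":0},{"translation":[0,-15,0],"spin":0},{"translation":[0,-22,0],"spin":0},{"translation":[0,-30,0],"spin":0},{"translation":[0,-30,0],"spin":0}]';  python3 look.py 34
```

```text
t: 19.08
position: [0.5808, 0.1736, 0.2178]
ee_rot: [0.616, 0.347, -0.348, -0.615]
wrist_force: [0.8, -0.7, -2.1]
finger_gap: 0.0541
t 19.18 [580.73 173.6  217.66] gap 53.6 F [ 0.21 -0.24 -1.89] T [-0.03  0.01 -0.02]
t: 19.77
position: [0.5816, 0.1738, 0.2497]
ee_rot: [0.616, 0.348, -0.348, -0.615]
wrist_force: [0.4, -0.7, -1.6]
finger_gap: 0.0538
t 19.87 [580.92 173.76 248.16] gap 53.7 F [ 0.26  0.39 -2.22] T [0.01 0.05 0.  ]
```

View pics/side34.png

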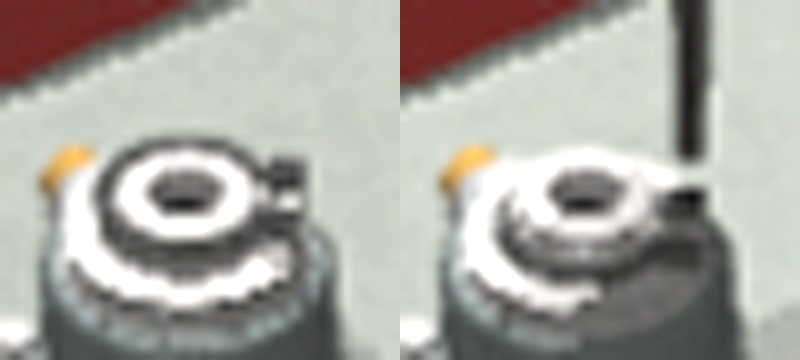

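```bash
python3 -m jog '[{"translation":[0,-10,0],"spin":0},{"translation":[0,-25,0],"spin":0},{"translation":[-15,-35,0],"spin":0},{"translation":[-40,-37,-2],"spin":-2},{"translation":[-75,-37,-5],"spin":-4},{"translation":[-110,-37,-9],"spin":-6},{"translation":[-145,-37,-12],"spin":-8},{"translation":[-180,-37,-16],"spin":-10}]'; python3 go.py .4885 -.2013 .285 72
```

```text
t: 20.53
position: [0.5008, 0.01, 0.2858]
ee_rot: [0.583, 0.4, -0.401, -0.582]
wrist_force: [-0.5, -0.8, -1.3]
finger_gap: 0.0539
t 20.53 pos [0.5008 0.01   0.2858] yaw 69.05 gap 0.053895418112506484 q [-0.6044  0.0821  0.4892  1.9441 -0.0412  1.1255  1.1063]
F [-0.5203 -0.8088 -1.2839] T [ 0.0083 -0.0245  0.0069] tooly [ 0.     -0.0013 -1.    ]
delta mm [-201.74    1.09  -64.12] spin -2.95 rows>= 5.076430922543569
```

```bash
python3 -m jog '[{"translation":[-34,0,-11],"spin":-1},{"translation":[-70,0,-22],"spin":-2},{"translation":[-105,0,-33],"spin":-2.9},{"translation":[-140,0,-45],"spin":-2.9},{"translation":[-175,0,-56],"spin":-2.9},{"translation":[-195,0,-62],"spin":-2.9},{"translation":[-201.7,1,-64],"spin":-2.9},{"translation":[-201.7,1,-64],"spin":-2.9}]'; python3 go.py .4885 -.2013 .285 72
python3 - <<'E'
from h import *
for n in("side","top"):
    p,d=bot.camera(n); np.savez(f"pics/{n}40.npz",p=p,d=d)
p=np.load("pics/top40.npz")['p'];q=np.load("pics/side40.npz")['p']
f=lambda p,x,y:cv2.resize(p[y:y+40,x:x+40,::-1],(400,400),interpolation=cv2.INTER_CUBIC)
cv2.imwrite("pics/v40.png",np.hstack([f(p,180,163),f(q,230,170)]))
E
```

```text
t: 21.2
position: [0.4878, -0.2031, 0.2853]
ee_rot: [0.573, 0.414, -0.415, -0.572]
wrist_force: [0.5, 1.3, -2.1]
finger_gap: 0.0536
t 21.20 pos [ 0.4878 -0.2031  0.2853] yaw 71.76 gap 0.053575099240489664 q [-0.3201  0.148   0.6674  1.8975 -0.0993  1.129   1.6369]
F [ 0.4908  1.2851 -2.0918] T [-0.0044 -0.0344 -0.0135] tooly [-0.0002 -0.0017 -1.    ]
delta mm [ 1.91  0.31 -0.07] spin -0.24 rows>= 0.0463232881413543
```

View pics/v40.png

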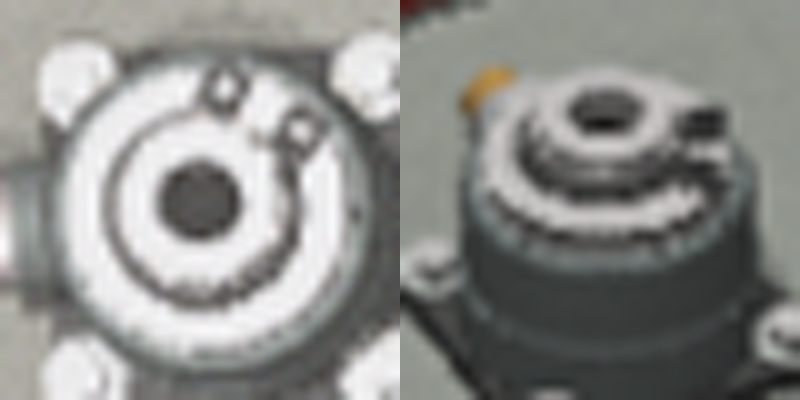

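```bash
cat > fit2.py <<'E'
from h import *
import fit
from scipy.optimize import minimize
np.set_printoptions(precision=2,suppress=True,linewidth=200)
SS=4
def setup(n,c,h):
    K,E=cal(n);u0,v0=proj(n,[c[0],c[1],.085])[0]
    x0,x1,y0,y1=int(u0-24),int(u0+25),int(v0-24),int(v0+25)
    v,u=np.mgrid[y0*SS:y1*SS,x0*SS:x1*SS];uv=np.c_[(u.ravel()+.5)/SS-.5,(v.ravel()+.5)/SS-.5]
    zs=sorted([91.4,90.5,89.2,87.9,86.5,85,83.5,82,80.6]+[h+4,h+2.7,h+1.3,h]+[h-.1,h-1.6,h-3]+[66],reverse=True)
    return [(z,fit.rayz(K,E,uv,z/1e3)) for z in zs],(x0,x1,y0,y1),((y1-y0)*SS,(x1-x0)*SS)
def cost(p,S,h,img):
    rays,(x0,x1,y0,y1),(H,W)=S
    cx,cy,rx,ry,yaw,op=p;c,s=np.cos(yaw),np.sin(yaw);lab=np.full(H*W,-1)
    for z,P in rays:
        dx,dy=P[:,0]-cx,P[:,1]-cy;r=np.hypot(dx,dy)
        if h-.01<z<h+4.01:
            ex,ey=dx-rx,dy-ry;X=c*ex+s*ey;Y=-s*ex+c*ey;rr=np.hypot(X,Y);yl=12+op
            m=((rr>22.6)&(rr<28)&~((X>0)&(abs(Y)<6)))|((abs(X-30.5)<6.2)&(abs(abs(Y)-yl)<6)&(rr>22.6))
            m&=~(np.hypot(X-30.5,abs(Y)-yl)<3)
            lab[(lab<0)&m]=0 if z>h+3.9 else 1
        f=lab<0
        if z==91.4: lab[f&(r<=11)]=3;lab[f&(r<21.6)&(r>11)]=2
        elif z>88: lab[f&(r<21.6)]=4
        elif z==87.9: lab[f&(r<23)]=2
        elif z>=80.6: lab[f&(r<24)]=5
        elif z==h-.1: lab[f&(r<38)]=6
        elif h-4<z<h-.2: lab[f&(r<38)]=7
        elif z<70: lab[f&(r<46)]=8
    A=np.stack([(lab==k).reshape(H//SS,SS,W//SS,SS).mean((1,3)).ravel() for k in range(9)],1)
    I=img[y0:y1,x0:x1].astype(float).reshape(-1,3)
    k=(A[:,:8].sum(1)>.6)&(A.sum(1)>.99);A=A[k];I=I[k];u=A.sum(0)>.5;A=A[:,u]
    x=np.linalg.solve(A.T@A+1e-3*np.eye(u.sum()),A.T@I);res=I-A@x
    return np.minimum((res**2).mean(1),1600).mean()
for n,c in(("top",(551.7,192.7)),("side",(549.9,189.1))):
    img=np.load(f"pics/{n}40.npz")['p']
    for h in(75.4,76.5,78,80):
        S=setup(n,(c[0]/1e3,c[1]/1e3),h);x0=np.array([c[0],c[1],0,0,-.54,0])
        r=minimize(cost,x0,args=(S,h,img),method='Nelder-Mead',options=dict(initial_simplex=x0+np.vstack([np.zeros(6),np.diag([1,1,1,1,.08,1.])]),maxiter=220))
        print(n,h,round(r.fun,1),r.x)
E
python3 fit2.py
```

```text
top 75.4 198.0 [551.8  192.55  -0.41  -0.35  -0.56   0.15]
top 76.5 195.8 [552.01 192.58  -0.72  -0.5   -0.55  -0.04]
top 78 202.8 [551.87 192.3   -0.76  -0.24  -0.55  -0.2 ]
top 80 208.7 [551.66 192.35  -0.66  -0.67  -0.55   0.67]
side 75.4 267.1 [550.1  188.54   0.41   1.59  -0.59  -0.7 ]
side 76.5 256.0 [550.13 188.49   0.31   1.33  -0.6   -0.58]
side 78 256.8 [549.81 188.99   0.47   0.11  -0.62   0.18]
side 80 297.1 [549.77 188.53  -0.44  -1.24  -0.61   2.3 ]
```

```bash
python3 -m jog '[{"translation":[1.9,5,0],"spin":-0.2},{"translation":[1.9,20,0],"spin":-0.2},{"translation":[1.9,40,0],"spin":-0.2},{"translation":[1.9,45,0],"spin":-0.2},{"translation":[1.9,45,0],"spin":-0.2}]'; python3 go.py .4885 -.2013 .165 72
python3 - <<'E'
from h import *
p,d=bot.camera("side")
cv2.imwrite("pics/side41.png",cv2.resize(p[200:300,250:370,::-1],(720,600),interpolation=cv2.INTER_CUBIC))
E
```

```text
t: 21.72
position: [0.4886, -0.1971, 0.2388]
ee_rot: [-0.571, -0.416, 0.418, 0.572]
wrist_force: [-0.3, -0.2, -2.3]
finger_gap: 0.0538
t 21.72 pos [ 0.4886 -0.1971  0.2388] yaw 72.27 gap 0.0537747112304915 q [-0.3067  0.2     0.6554  1.955  -0.1396  1.0343  1.6724]
F [-0.2725 -0.1971 -2.3141] T [-0.0471  0.0265  0.0191] tooly [-0.003  -0.0005 -1.    ]
delta mm [-3.93 73.85 -1.39] spin 0.27 rows>= 1.7738297899056836
```

View pics/side41.png

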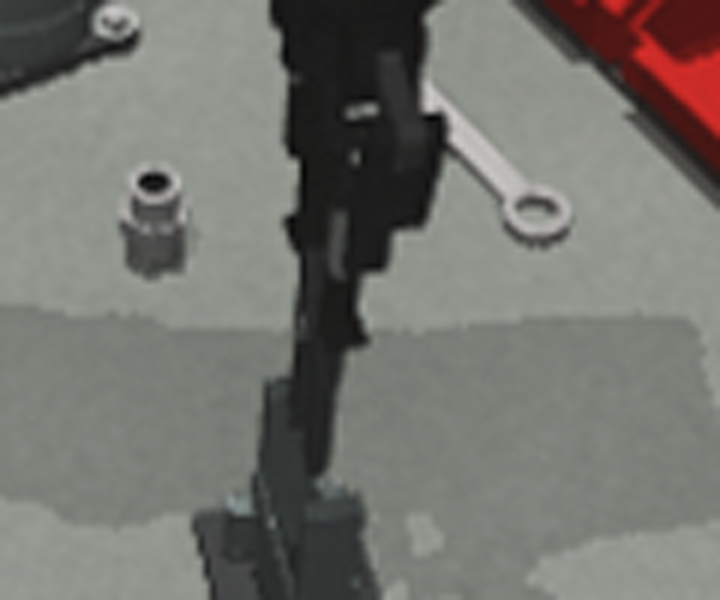

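```bash
python3 -m jog '[{"translation":[-3.9,0,-1.4],"spin":0.2},{"translation":[-3.9,0,-1.4],"spin":0.2},{"translation":[-3.9,0,-1.4],"spin":0.2},{"translation":[-3.9,0,-1.4],"spin":0.2}]'; python3 go.py .4885 -.2013 .165 72
```

```text
t: 22.1
position: [0.4895, -0.2019, 0.2405]
ee_rot: [0.572, 0.415, -0.416, -0.572]
wrist_force: [-0.8, -0.2, -1.1]
finger_gap: 0.0539
t 22.10 pos [ 0.4895 -0.2019  0.2405] yaw 72.04 gap 0.05392378702939035 q [-0.2999  0.2022  0.6585  1.9494 -0.1421  1.0363  1.6788]
F [-0.7809 -0.2395 -1.083 ] T [-0.017  -0.0454 -0.0131] tooly [-0.0007 -0.0008 -1.    ]
delta mm [ 0.33 75.49  1.09] spin 0.04 rows>= 1.8105498857320181
```

```bash
python3 -m jog '[{"translation":[0.3,5,1],"spin":0},{"translation":[0.3,14,1],"spin":0},{"translation":[0.3,24,1],"spin":0},{"translation":[0.3,34,1],"spin":0},{"translation":[0.3,40,1],"spin":0},{"translation":[0.3,40,1],"spin":0}]'; python3 go.py .4885 -.2013 .165 72
```

```text
t: 22.6
position: [0.4877, -0.2011, 0.1986]
ee_rot: [-0.571, -0.415, 0.417, 0.572]
wrist_force: [-0.7, -0.1, -2.1]
finger_gap: 0.0539
t 22.60 pos [ 0.4877 -0.2011  0.1986] yaw 72.03 gap 0.05385869492713521 q [-0.277   0.2551  0.6442  1.9962 -0.185   0.9511  1.7172]
F [-0.6565 -0.0883 -2.0705] T [-0.0351  0.0269 -0.0133] tooly [-0.0035 -0.0007 -1.    ]
delta mm [ 0.14 33.64 -0.93] spin 0.03 rows>= 0.806935427178043
```

Tip is at about 65 mm and about to pass between the low plates, with no contact so far. I'll continue slowly.

```bash
python3 -m jog '[{"translation":[0,4,-0.8],"spin":0},{"translation":[0,10,-0.8],"spin":0},{"translation":[0,16,-0.8],"spin":0},{"translation":[0,22,-0.8],"spin":0},{"translation":[0,22,-0.8],"spin":0},{"translation":[0,22,-0.8],"spin":0}]'; python3 go.py .4885 -.2013 .154 72;python3 - <<'E'
from h import *
p,d=bot.camera("side")
cv2.imwrite("pics/side42.png",cv2.resize(p[200:300,250:370,::-1],(720,600),interpolation=cv2.INTER_CUBIC))
E
```

```text
t: 23.1
position: [0.4882, -0.2014, 0.1763]
ee_rot: [-0.571, -0.414, 0.417, 0.573]
wrist_force: [1.0, -0.0, -1.9]
finger_gap: 0.0539
t 23.10 pos [ 0.4882 -0.2014  0.1763] yaw 72.02 gap 0.05387283857953609 q [-0.2609  0.2882  0.6327  2.0157 -0.2125  0.906   1.7418]
F [ 0.9729 -0.0313 -1.9105] T [0.0222 0.0108 0.0269] tooly [-0.0041 -0.0007 -1.    ]
delta mm [ 0.19 22.34 -0.34] spin 0.02 rows>= 0.5357795549750547
```

View pics/side42.png

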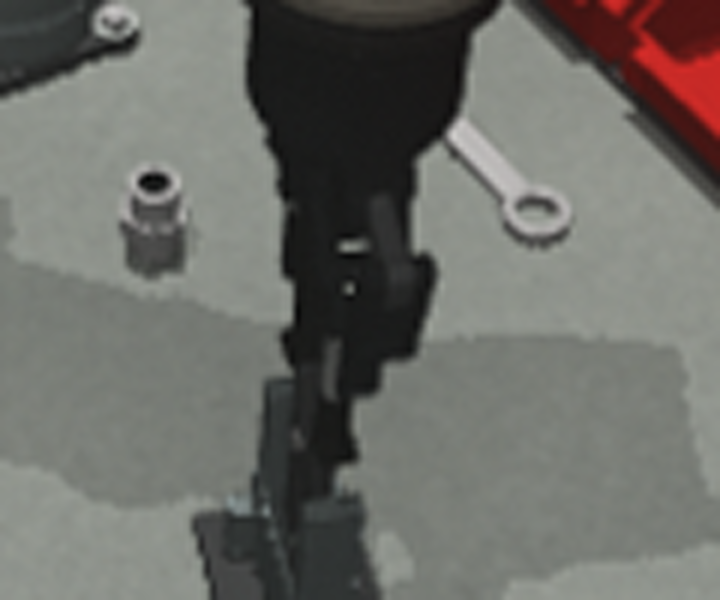

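```bash
python3 -m jog '[{"translation":[0,5,0],"spin":0},{"translation":[0,11,0],"spin":0},{"translation":[0,17,0],"spin":0},{"translation":[0,21,0],"spin":0},{"translation":[0,21,0],"spin":0},{"translation":[0,21,0],"spin":0}]'; python3 go.py .4885 -.2013 .150 72|tail -2; python3 -m jog '[{"translation":[0,1,0],"spin":0},{"translation":[0,2,0],"spin":0},{"translation":[0,2,0],"spin":0}]'; python3 go.py .4885 -.2013 .150 72|tail -2
```

```text
t: 23.65
position: [0.4881, -0.2015, 0.1553]
ee_rot: [-0.571, -0.414, 0.417, 0.573]
wrist_force: [0.5, -0.4, -1.5]
finger_gap: 0.0537
F [ 0.5213 -0.3877 -1.4725] T [-0.0129 -0.016   0.0348] tooly [-0.0043 -0.0008 -1.    ]
delta mm [ 0.3   5.33 -0.3 ] spin 0.01 rows>= 0.1281434773151711
t: 23.9
position: [0.4881, -0.2015, 0.1533]
ee_rot: [-0.571, -0.414, 0.417, 0.573]
wrist_force: [-0.1, -0.3, -2.2]
finger_gap: 0.0537
F [-0.0508 -0.2913 -2.1875] T [-0.0162 -0.0271 -0.0078] tooly [-0.0042 -0.0008 -1.    ]
delta mm [ 0.32  3.31 -0.3 ] spin 0.01 rows>= 0.08006220732250673
```

```bash
python3 -m jog '[{"translation":[0,1,0],"spin":0},{"translation":[0,2,0],"spin":0},{"translation":[0,2,0],"spin":0}]'; python3 -m jog '[{"translation":[0,0.5,0],"spin":0},{"translation":[0,1,0],"spin":0},{"translation":[0,1,0],"spin":0}]'; python3 -m jog '[{"translation":[0,0.5,0],"spin":0},{"translation":[0,1,0],"spin":0},{"translation":[0,1,0],"spin":0}]'
```

```text
t: 24.15
position: [0.488, -0.2015, 0.1511]
ee_rot: [-0.571, -0.414, 0.417, 0.573]
wrist_force: [0.2, 0.3, -2.5]
finger_gap: 0.0539
t: 24.4
position: [0.488, -0.2014, 0.1501]
ee_rot: [-0.571, -0.414, 0.417, 0.573]
wrist_force: [-0.4, 0.0, -1.7]
finger_gap: 0.0536
t: 24.65
position: [0.488, -0.2014, 0.149]
ee_rot: [-0.571, -0.414, 0.417, 0.573]
wrist_force: [0.5, -0.4, -1.2]
finger_gap: 0.0539
```

```bash
python3 -m jog '[{"translation":[0,0.5,0],"spin":0},{"translation":[0,0.8,0],"spin":0},{"translation":[0,0.8,0],"spin":0}]'; python3 -m jog '[{"translation":[0,0.5,0],"spin":0},{"translation":[0,0.8,0],"spin":0},{"translation":[0,0.8,0],"spin":0}]'
```

```text
t: 24.9
position: [0.4884, -0.2016, 0.1485]
ee_rot: [-0.572, -0.414, 0.417, 0.573]
wrist_force: [0.0, -0.2, 4.4]
finger_gap: 0.0539
t: 25.15
position: [0.489, -0.2018, 0.1483]
ee_rot: [-0.572, -0.415, 0.417, 0.572]
wrist_force: [-0.9, 0.3, 8.6]
finger_gap: 0.0541
```

```bash
python3 -m jog '[{"translation":[0,0,0],"spin":0},{"translation":[0,0,0],"spin":0},{"translation":[0,0,0],"spin":0}]' 0.7 20; python3 -m jog '[{"translation":[0,0,0],"spin":0},{"translation":[0,0,0],"spin":0},{"translation":[0,0,0],"spin":0},{"translation":[0,0,0],"spin":0},{"translation":[0,0,0],"spin":0}]' 1; python3 - <<'E'
from h import *
p,d=bot.camera("side")
cv2.imwrite("pics/side43.png",cv2.resize(p[200:300,250:370,::-1],(720,600),interpolation=cv2.INTER_CUBIC))
E
```

```text
t: 25.4
position: [0.4889, -0.2018, 0.1482]
ee_rot: [-0.572, -0.415, 0.417, 0.572]
wrist_force: [0.6, -0.7, -2.2]
finger_gap: 0.0596
t: 25.82
position: [0.4889, -0.2017, 0.1482]
ee_rot: [-0.572, -0.415, 0.417, 0.572]
wrist_force: [0.0, 0.0, -0.0]
finger_gap: 0.085
```

View pics/side43.png

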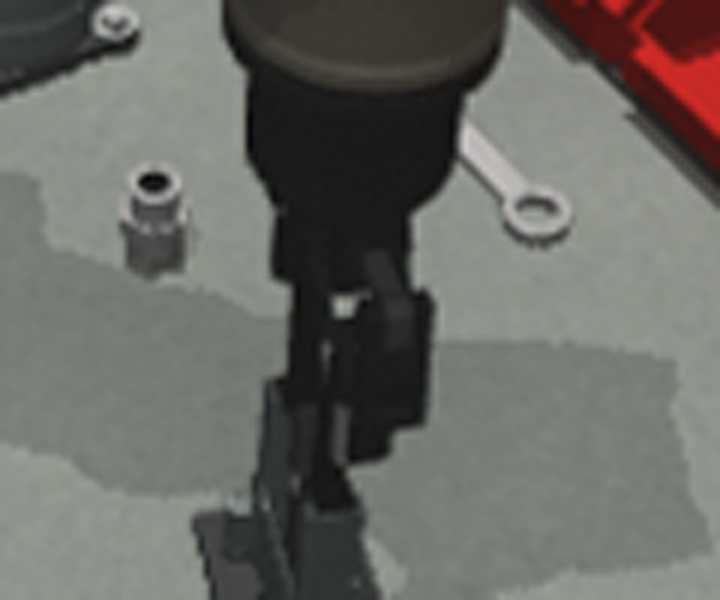

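Released, with the wrist force at 0. I'll lift straight up and then move the arm clear.

```bash
python3 -m jog '[{"translation":[0,-4,0],"spin":0},{"translation":[0,-12,0],"spin":0},{"translation":[0,-25,0],"spin":0},{"translation":[0,-45,0],"spin":0},{"translation":[0,-70,0],"spin":0},{"translation":[0,-95,0],"spin":0},{"translation":[0,-110,0],"spin":0},{"translation":[0,-110,0],"spin":0}]' ; python3 -m jog '[{"translation":[0,-10,0],"spin":0},{"translation":[30,-10,20],"spin":0},{"translation":[65,-10,30],"spin":0},{"translation":[100,-10,30],"spin":0},{"translation":[130,-10,30],"spin":0},{"translation":[140,-10,30],"spin":0},{"translation":[140,-10,30],"spin":0}]'
python3 - <<'E'
from h import *
np.set_printoptions(precision=4,suppress=True,linewidth=200)
for n in("side","top"):
    p,d=bot.camera(n); np.savez(f"pics/{n}44.npz",p=p,d=d)
    cv2.imwrite(f"pics/{n}44.png",cv2.resize(p[:,:,::-1],(800,600),interpolation=cv2.INTER_CUBIC))
    z=np.load(f"pics/{n}0.npz");s0=[.4868,-.1959]
    for C,t in((cloud(n,z['d']),'before'),(cloud(n,d),'now')):
        C=C.reshape(-1,3);D=C[np.hypot(*(C[:,:2]-s0).T)<.06]
        s=D[(D[:,2]>.15)&(D[:,2]<.22)]
        if len(s)>5:print(n,t,len(s),'zmax',np.percentile(s[:,2],95),cv2.minAreaRect((s[:,:2]*1e3).astype(np.float32)))
E
```

```text
t: 26.53
position: [0.4905, -0.2024, 0.262]
ee_rot: [0.573, 0.416, -0.415, -0.571]
wrist_force: [0.9, -0.6, 0.5]
finger_gap: 0.0855
t: 27.12
position: [0.5058, -0.0572, 0.272]
ee_rot: [0.572, 0.417, -0.416, -0.57]
wrist_force: [0.0, -0.3, -0.3]
finger_gap: 0.0855
side before 188 zmax 0.1945621640685577 ((485.5054626464844, -202.734130859375), (62.891780853271484, 13.87708568572998), 71.6384506225586)
side now 180 zmax 0.19470107122278593 ((485.1191101074219, -203.2467498779297), (60.89622497558594, 14.077604293823242), 70.90899658203125)
top before 80 zmax 0.1973701503797602 ((487.5189208984375, -197.14361572265625), (59.46644973754883, 13.30016040802002), 71.99964141845703)
top now 39 zmax 0.19966350188717674 ((479.35992431640625, -221.6331329345703), (12.06908130645752, 12.384695053100586), 62.719478607177734)
```

View pics/side44.png

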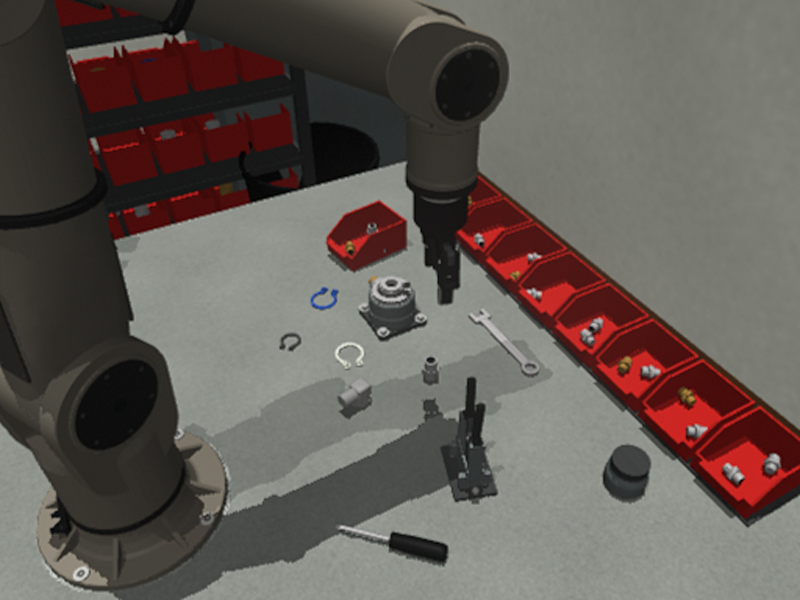

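View pics/top44.png

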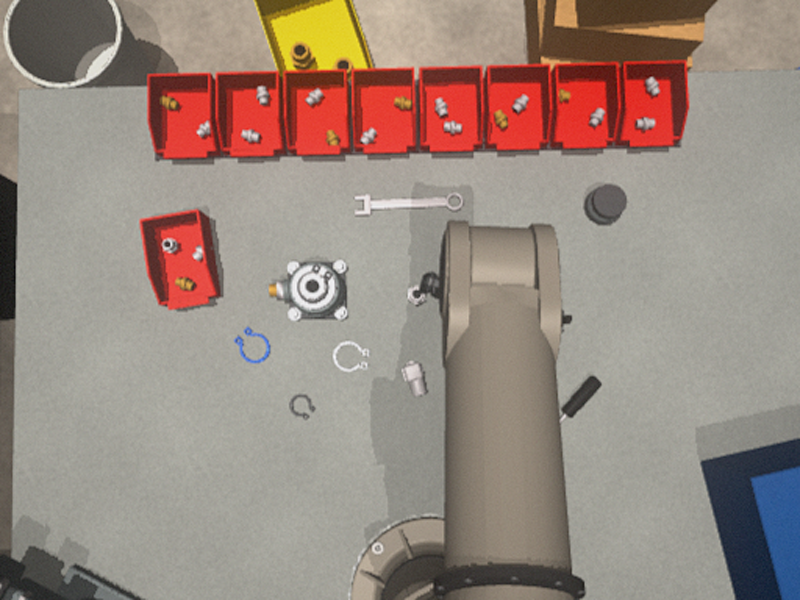

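In the side view the pliers hang as before at about (470,430). In the top view the ring is shut round the spindle at about (313,288), and nothing else has moved.

```bash
python3 - <<'E'
from plant import bot
print(bot.job_done(), bot.state()['t'])
E
```

```text
the job is handed in; nothing more can be done
the job is handed in; nothing more can be done
```

The ring is seated in its groove and holding the washer down, and the pliers are back upright in their holder. I handed the job in at about 27 s of the 72 s allowed; no verdict was reported.

**What I did:**
- I gripped the pliers at 54 mm and set the pins in the lug holes. Contact came at the shoulder height, so the pins went fully in.
- I spread the ring by closing the handles to about 34 mm, which I estimate as 0.15–0.16 rad an arm. The ring then came off the ledge.
- I lowered the ring until the washer reached its stop, at about 8–9 N.
- I let the ring close while following it down, drew the pins out, and rehung the pliers.

**Last checks:**
- **Ring:** A model fit in both cameras, done after the pins came out, matched best with the underside about 76.5 mm up. That is the washer held down by about 3.5 mm. The arms came out shut. The ring sat 0.9 mm off centre in the top view and 1.4 mm in the side view, within the 2.5 mm allowed.
- **Pliers:** In the side camera they are within 1 mm and 1° of where they hung at the start. The top camera could not confirm this, because the arm covered the holder.
- **Other items:** Everything not part of the job looks unmoved by eye in the pictures, except the screwdriver, mostly hidden by the arm in the top view but in place in the side view. The robot is clear of everything.

**Where the checks were weak:**
- The two cameras disagreed by 2–5 mm, so I relied on positions relative to the gripper and on wrist force.
- The pliers slipped about 3 mm in the grip during the press, and I allowed for that when hanging them up.
- I did not measure the arm openings or the ring's level directly. The fit assumed the ring level, so these rest on the estimates and pictures above.
- The side fit told 76.5 mm and 78 mm apart only slightly.

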